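# Wind the rooftop cold frame shut and fold its crank away

## Task

Rain is coming: swing the crank's folding grip fully up, wind the crank clockwise (seen from above) until the cold frame's lid is down and you feel its rubber seal squeezed firm but not strained, then fold the grip back flat along the crank arm and let go. Do not push the lid itself by hand, and leave the jar, bowls, spoon, brush and feeders where they are.

Things in the scene. Friction and masses are not known exactly. Their poses are not given: they have to be found in the camera images.
- hub (a point): On the vertical crank axis at mid-height of the flat crank arm, 129 mm above the shelf. Does not turn with the crank: x points from the axis squarely to the cold frame's front (at x = 140 mm), z up. The crank sits on an aluminium gear housing (52 mm wide, top 92 mm above the shelf, a 32 mm boss to 112 mm, an 18 mm hub to 134 mm). Place and yaw vary; the frame lies to the robot's left of the crank.
- grip (a point): On the centre line of the crank's black grip, 42 mm from its fold pin: a 20 mm round sleeve, 13 to 68 mm from the pin, that spins freely. Pin level, square to the 16 mm wide arm, at its end: 72 mm from the crank axis, 17 mm above hub. Folded, the grip lies level over the arm, free end towards the axis, centre 12 mm above the arm's top. x axis from free end to pin, y along the pin.
- crank (a joint): Crank angle, rad, turns counted (starts 6 to 11.5). Arm direction = yaw of hub + this value (grows counter-clockwise from above). Clockwise closes the lid, 0.03 rad per rad of crank. The worm gear drags about 8 N at the grip while turning (about 4 N stays on a hand that pauses) and holds where left. The lid meets the seal between +0.6 and -0.6; where differs and cannot be seen beforehand.
- handle (a joint): Fold angle of the grip, rad: 0 flat over the arm, 1.571 straight up against its stop. The hinge is stiff and stays where it is left: it takes about 6 N at grip to swing it either way. Wide finger pads drag on it as it turns between them; held at its very end it follows best, and it may need a last push onto its stop.
- vent_lid: Glazed lid, 420 x 300 x 18 mm, hinged at its far edge; origin at mid-length under its front rail, 285 mm from the hinge, x square to it, away. Ajar at first: 0.18 to 0.35 rad, front edge up to 0.22 m high, 136 mm from the crank axis. Closes on a rubber seal on the front board: from first touch the effort at the grip grows 1.3 N per 0.1 rad of crank. Firm: 2.5 to 5.5 N above the free running effort; strained: 7 N above.
- jar: Clear glass jar with metal screw lid, 84 mm wide, 124 mm high, origin under its centre. Leave alone.
- bowls: Stack of three nested red plastic bowls, 132 mm wide, 66 mm high, origin under its centre. Leave alone.
- spoon: Steel tablespoon lying flat, 190 mm long along its x. Leave alone.
- brush: Blue silicone brush lying flat, 200 mm long along its x. Leave alone.
- feeder0: White squat ceramic feeder on the wooden turntable, 112 mm wide, 42 mm high, origin under its centre. Leave alone.
- feeder1: Terracotta squat ceramic feeder on the wooden turntable, same size. Leave alone.

How it is judged (in metres and radians):
On the way, in this order (a step that is already met when the one before it is completed fails the run):
1. the grip is swung fully up (value of joint handle above 1.4 rad), for 0.2 s.
2. with the grip still up, the lid is wound down until it bears on its seal with 15 to 55 N (value of joint handle above 1.2 rad and contact force between vent_lid and anything else between 15 and 55 N), for 0.2 s.
At the end, for the whole second after the job is handed in: The lid is wound down so that it bears on its rubber seal with 15 to 55 N, the crank is at rest, and the grip is folded flat along the arm (fold angle under 0.15 rad) (value of joint handle below 0.15 rad and contact force between vent_lid and anything else between 15 and 55 N and velocity of joint crank between -0.05 and 0.05 rad/s); the robot touches nothing.
It fails at once if seal strained: the lid bears on it (or on anything else) with more than 65 N (contact force between vent_lid and anything else above 65 N).
It fails at once if the lid pushed by hand (over 5 N) (contact force between vent_lid and the fingers above 5 N or contact force between vent_lid and the arm above 5 N).
It fails at once if jar, bowls, spoon, brush or a feeder moved by more than 20 mm (distance of any of jar, bowls, spoon, brush, feeder0, feeder1 from where it was at the start of the episode above 0.02 m).
It also fails if it takes over 72 s, if anything falls off the work surface, if the arm or the gripper's body presses on something with over 40 N, if the wrist force passes 120 N, or if a joint passes its speed limit or range.

## Robot

A 6-joint arm with a two-finger parallel gripper is mounted at the origin on the work surface. World frame = base frame: x ahead of the robot, y to its left, z up, the work surface at z = 0. Lengths are in m, angles in degrees, forces in N, time in s.
With the tool pointing down it reaches from about 0.325 to 1 m from the base axis. Payload 5.1 kg.
Tool frame: the origin (TCP) lies midway between the tips of the shut fingers; the grasp point (between the pads) lies 19 mm behind it (env.tcp_to_grasp is the distance from the TCP to the grasp point, in m); y points along the fingers, x is the direction in which the jaws open and shut, and the axes are right-handed (so a half turn about y gives the same grasp; the last joint's range is limited). The gripper opens to 85 mm and grips with 20 to 120 N. Pads are 22 mm wide; open, the fingers measure 114 mm over their backs; the gripper's body (76 mm by 85 mm) begins 54 mm behind the grasp point. The pads swing forward as they close: fully open they stand 13 mm farther back than shut.
Start: joints at [-80.592, 7.093, 94.555, -0, 78.352, -4.733], TCP at [0.159, -0.63, 0.231] pointing down, gripper open.
Joint ranges: [-149.61, 149.61], [-58.7, 133.49], [1.44, 155.28], [-77.14, 257.14], [18.33, 153.61], [-166.67, 166.67]. Speed limits (degrees/s): [147.25, 147.25, 180, 180, 180, 180].

## Interface

Orientations are given as a 3x3 rotation matrix whose columns are the frame's x, y, z axes.
In Python, from workcell import env, imaging gives the robot as it stands.
- The arm moves only by the tool send_rows, never from a script. Its argument "rows" is a list of rows, each a list of 2 entries, a list of its own where there are three numbers: the shift along the tool's x, y, z in mm, then the turn, a rotation vector about the tool's x, y, z in degrees. In form: [[[x, y, z], [rx, ry, rz]], ...]. A call has 1 to 12 rows; each row shifts and turns the commanded pose from where the row before left it, along the tool's axes as they then stand; what a row does not reach is not made up. A row lasts 1/12 s, in which the tool goes at most 41.7 mm and 7.16 degrees, less where a joint would pass 70% of its speed; a pose out of reach is approached as far as the arm can. A call with a gripper value outside its range is refused whole. "jaw" is the finger opening in mm, from 0 to 85.4, set as the call begins (left out, the last holds). The fingers move at their own pace and stop on an object; the grip force is fixed at half the most. Time passes only in rows, so rows that do not move let the fingers close. It gives the time, the measured TCP pose, the force and the opening at its end, in the units of the state.
- env.observe(): the state, without advancing time (a new reading comes with each control period).
- imaging.camera(name): name is "scene" or "top" or "wrist"; returns the picture (400x640x3 uint8, blue, green, red); there is no depth.
- imaging.camera_model(name): a dict with "fovy" (degrees; the focal length in pixels is half the picture's height over the tangent of half this angle, whatever the lens; pixels are square), "cx", "cy" (the principal point, pixels), "pose" (4x4, takes a point from camera to world coordinates). Camera axes: x right, y down, z forward; pixel columns grow to the right and rows downward; lengths in m; the calibration is good to about 2 mm. A picture is of the moment at which its call begins: read the wrist's pose just before it. camera_model takes no time and is no camera call; for the wrist camera it gives the pose at the moment of the call.
- env.job_done(): hands the job in, once; it reports no verdict.
The state is a dict: "time": time; "q": joint angles; "joint_vel": joint speeds; "joint_efforts": joint torques, N m; "position": TCP position; "orientation": TCP orientation; "force": force on the tool from outside, world axes, zero at the start; "wrist_torque": the same for the moment, N m; "grip_width": finger opening in m.
Only numpy, scipy, OpenCV 4.12 (cv2) and the standard library are available. Lean on these libraries where they do the work, as an engineer would, in place of code of your own. Each camera call takes 0.05 s, during which the arm holds its last target.

## Working session

There is one attempt and no reset: what is moved stays moved. The work goes in short steps, Python scripts to look and compute and a tool call to move; the robot and the scene stay as the last step left them, time stands still between calls to the robot, and variables do not carry over. Pictures are saved under pics/ and viewed, and the job is handed in when it is done.

Besides the shell and the picture viewer there is one more tool, called after ">>>" as name([rows], argument=value, ...), one row to a line, values as JSON. send_rows: Moves the arm, as the interface text tells. Its arguments: {"type":"object","properties":{"rows":{"type":"array","items":{"type":"array"}},"jaw":{"type":"number"}},"required":["rows"]}

```bash
ls; mkdir -p pics; python3 - <<'E'
from workcell import env, imaging
import cv2
s=env.observe(); print(s)
for n in ["scene","top","wrist"]:
    m=imaging.camera_model(n); print(n,m)
    cv2.imwrite(f"pics/{n}0.png",imaging.camera(n))
E
```

```text
pics
{'time': 0.0, 'q': array([-8.05911379e+01,  7.13439128e+00,  9.46339757e+01,  9.77621718e-04,
        7.83503617e+01, -4.73269697e+00]), 'joint_vel': array([ 0.02239641, -0.0136664 ,  0.09402792, -0.0010609 , -0.07690552,
        0.01597575]), 'joint_efforts': array([ 7.31665168e-04, -4.23609638e+01, -3.65450799e+01, -2.32389660e-06,
        7.03035228e-03,  1.58697281e-05]), 'position': array([ 0.15868365, -0.62971108,  0.23004399]), 'orientation': array([[ 2.44314747e-01, -3.22274620e-04,  9.69695932e-01],
       [-9.69693789e-01,  2.04705906e-03,  2.44314887e-01],
       [-2.06376133e-03, -9.99997853e-01,  1.87619020e-04]]), 'force': array([ 0.33419331, -0.52884193, -0.03011133]), 'wrist_torque': array([-0.03244041, -0.00545974, -0.01281391]), 'grip_width': 0.08506317216331066}
scene {'fovy': 49.23207684353899, 'cx': 316.8072634584729, 'cy': 196.38574778375425, 'pose': array([[ 5.50853196e-01,  6.98914472e-01, -4.56157119e-01,
         1.26506826e+00],
       [ 8.34602107e-01, -4.61480843e-01,  3.00790217e-01,
        -4.23001803e-01],
       [-2.81136565e-04, -5.46400945e-01, -8.37523688e-01,
         1.45752200e+00],
       [ 0.00000000e+00,  0.00000000e+00,  0.00000000e+00,
         1.00000000e+00]])}
top {'fovy': 48.67654691727836, 'cx': 317.280118136675, 'cy': 201.49051112193675, 'pose': array([[-0.00533435, -0.98988252,  0.14178908,  0.31648891],
       [-0.99997573,  0.00464508, -0.00519178,  0.07331967],
       [ 0.00448063, -0.14181334, -0.98988328,  1.66215463],
       [ 0.        ,  0.        ,  0.        ,  1.        ]])}
wrist {'fovy': 68.01648662868114, 'cx': 322.99234749886057, 'cy': 202.29826347248866, 'pose': array([[ 0.24387798, -0.91882292, -0.31030303,  0.23791436],
       [-0.96980397, -0.23169997, -0.07612749, -0.60971218],
       [-0.00194952,  0.31949893, -0.94758463,  0.37404283],
       [ 0.        ,  0.        ,  0.        ,  1.        ]])}
```

View pics/scene0.png

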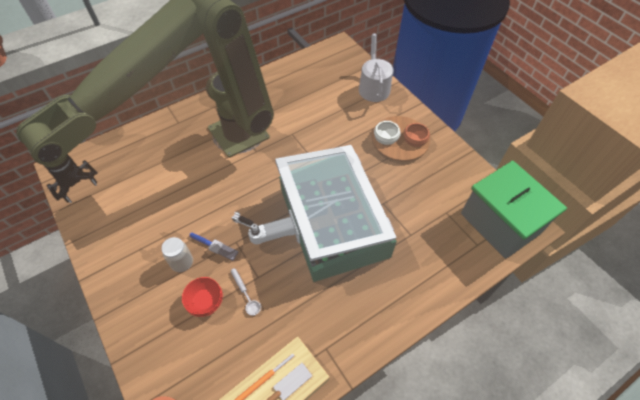

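View pics/top0.png

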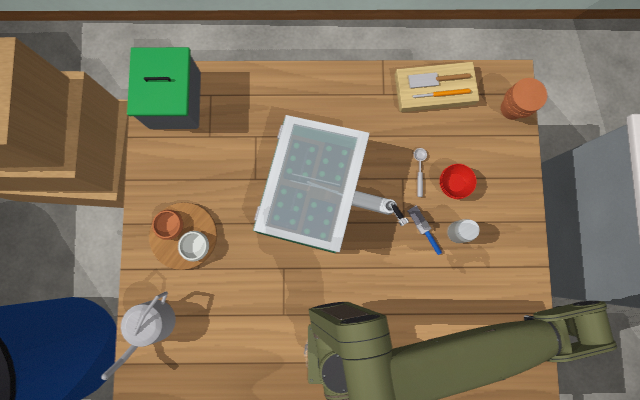

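View pics/wrist0.png

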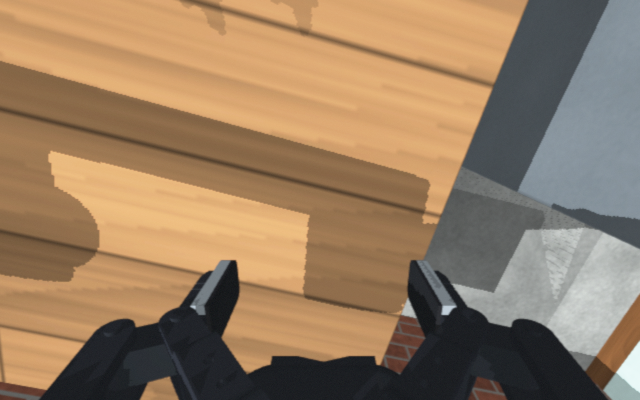

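```bash
python3 - <<'E'
import cv2
a=cv2.imread("pics/top0.png")[170:260,330:480]; cv2.imwrite("pics/topc.png",cv2.resize(a,None,fx=5,fy=5,interpolation=cv2.INTER_CUBIC))
a=cv2.imread("pics/scene0.png")[195:275,220:320]; cv2.imwrite("pics/scenec.png",cv2.resize(a,None,fx=7,fy=7,interpolation=cv2.INTER_CUBIC))
E
```

```text
(no output)
```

View pics/topc.png

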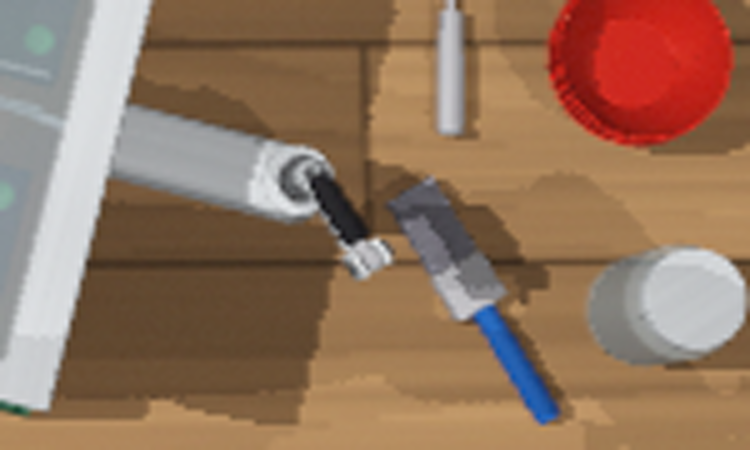

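View pics/scenec.png

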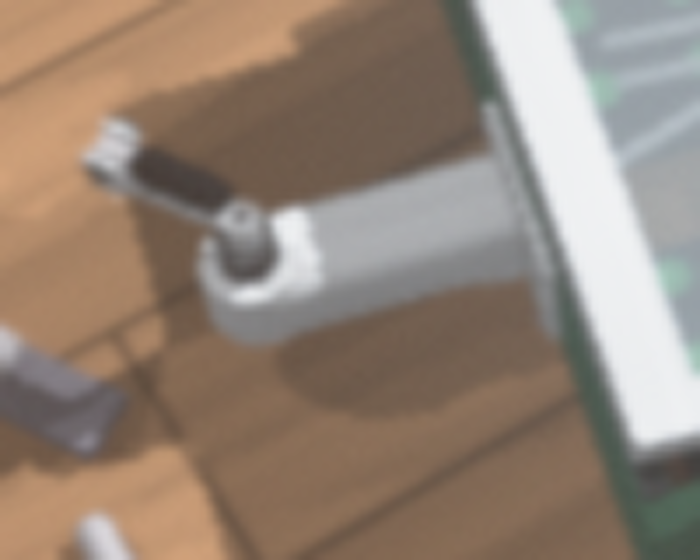

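```bash
cat > h.py <<'E'
import numpy as np
from workcell import env, imaging
import cv2
def ray(n,u,v,m=None):
    m=m or imaging.camera_model(n); f=200/np.tan(np.radians(m['fovy']/2))
    d=np.array([(u-m['cx'])/f,(v-m['cy'])/f,1]); P=m['pose']
    return P[:3,3],P[:3,:3]@d
def atz(n,u,v,z,m=None):
    o,d=ray(n,u,v,m); return o+d*(z-o[2])/d[2]
def tri(*obs):
    A=np.zeros((3,3));b=np.zeros(3)
    for o,d in obs:
        d=d/np.linalg.norm(d);M=np.eye(3)-np.outer(d,d);A+=M;b+=M@o
    return np.linalg.solve(A,b)
def proj(n,p,m=None):
    m=m or imaging.camera_model(n); f=200/np.tan(np.radians(m['fovy']/2))
    c=m['pose'][:3,:3].T@(np.array(p)-m['pose'][:3,3]); return np.array([m['cx']+f*c[0]/c[2],m['cy']+f*c[1]/c[2]])
E
python3 - <<'E'
from h import *
print("hub",atz("top",391,205.6,.134),atz("scene",254.6,225.4,.134),tri(ray("top",391,205.6),ray("scene",254.6,225.4)))
print("pin",atz("top",403.6,221.4,.146),atz("scene",236.4,215.7,.146),tri(ray("top",403.6,221.4),ray("scene",236.4,215.7)))
# lid corners top: 
for p in [(285,116),(369,132),(340,252),(255,230)]: print(atz("top",*p,.2))
# housing edges
for p in [(356,191),(380,198),(353,205),(380,213)]: print(atz("top",*p,.092))
E
```

```text
hub [ 0.51968606 -0.19185569  0.134     ] [ 0.52560116 -0.1940164   0.134     ] [ 0.52091394 -0.19293223  0.12592977]
pin [ 0.46298102 -0.23161853  0.146     ] [ 0.4633718  -0.23024912  0.146     ] [ 0.46323913 -0.2309072   0.1463741 ]
[0.82306661 0.17493842 0.2       ]
[ 0.76513508 -0.11248129  0.2       ]
[ 0.35782777 -0.00814763  0.2       ]
[0.43162248 0.27217863 0.2       ]
[ 0.57890257 -0.07455065  0.092     ]
[ 0.55300919 -0.16038188  0.092     ]
[ 0.52808578 -0.06288922  0.092     ]
[ 0.49876107 -0.15900038  0.092     ]
```

>>> send_rows([
  [[-12,-4,15],[0,0,0]],
  [[-20,-4,26],[0,0,0]],
  [[-24,-4,31],[0,0,0]],
  [[-24,-4,31],[0,0,0]],
  [[-24,-4,31],[0,0,0]],
  [[-24,-4,31],[0,0,0]],
  [[-24,-4,31],[0,0,0]],
  [[-24,-4,31],[0,0,0]],
  [[-24,-4,31],[0,0,0]],
  [[-24,-4,31],[0,0,0]],
  [[-24,-4,31],[0,0,0]],
  [[-24,-4,31],[0,0,0]],
])

```text
time: 1.15
position: [0.4334, -0.2789, 0.2793]
orientation: [[0.244, 0.0, 0.97], [-0.97, 0.0, 0.244], [0.0, -1.0, 0.0]]
force: [-0.1, -0.4, -0.1]
grip_width: 0.0854
```

>>> send_rows([
  [[-15,-4,16],[0,-3,0]],
  [[-13,-2,10],[0,-4,0]],
  [[0,0,0],[0,-4,0]],
  [[0,0,0],[0,-4,0]],
  [[0,0,0],[0,-4,0]],
  [[0,0,0],[0,0,0]],
])

```text
time: 1.65
position: [0.4502, -0.2466, 0.285]
orientation: [[0.548, -0.001, 0.836], [-0.836, 0.0, 0.548], [-0.001, -1.0, -0.0]]
force: [-0.3, 0.3, 0.8]
grip_width: 0.0855
```

```bash
python3 - <<'E'
from h import *
s=env.observe(); print(s['time'],s['position'],s['orientation'],s['force'],s['q'])
m=imaging.camera_model("wrist")
im=imaging.camera("wrist"); cv2.imwrite("pics/w1.png",im)
import pickle; pickle.dump(m,open("w1.pkl","wb"))
for p in [(.521,-.193,.134),(.463,-.231,.146),(.463,-.231,.129)]: print(proj("wrist",p,m))
E
```

```text
1.65 [ 0.45020105 -0.24656873  0.28495437] [[ 5.48097508e-01 -5.22939850e-04  8.36414281e-01]
 [-8.36414242e-01  3.51950663e-04  5.48097702e-01]
 [-5.80998691e-04 -9.99999801e-01 -2.44491057e-04]] [-0.30233928  0.33672474  0.79390513] [-3.47025209e+01 -1.21016628e+01  1.07991686e+02 -4.82225912e-04
  8.41460894e+01  2.20609263e+01]
[317.17750498  94.71531344]
[317.4181971  170.31757493]
[317.72093444 166.71124988]
```

View pics/w1.png

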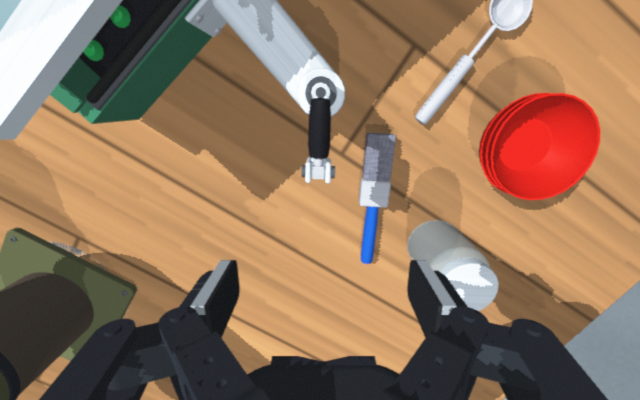

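```bash
python3 - <<'E'
import cv2
a=cv2.imread("pics/w1.png")[60:200,250:390]; cv2.imwrite("pics/w1c.png",cv2.resize(a,None,fx=4,fy=4,interpolation=cv2.INTER_CUBIC))
E
```

```text
(no output)
```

View pics/w1c.png

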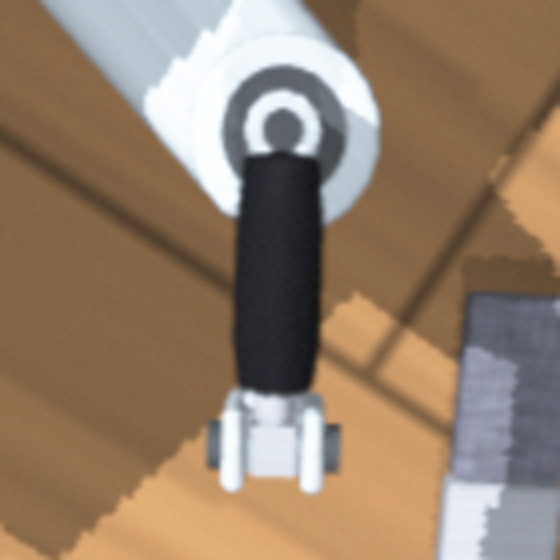

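```bash
python3 - <<'E'
from h import *; import pickle
m=pickle.load(open("w1.pkl","rb"))
h=atz("wrist",320.75,92,.134,m); p=atz("wrist",318.5,171.75,.146,m); e=atz("wrist",320.2,98.75,.15,m)
print(h,p,e); d=p-h; print(np.hypot(*d[:2]),np.degrees(np.arctan2(d[1],d[0])), np.hypot(*(e-p)[:2]))
h3=tri(ray("wrist",320.75,92,m),ray("top",391,205.6),ray("scene",254.6,225.4)); p3=tri(ray("wrist",318.5,171.75,m),ray("top",403.6,221.4),ray("scene",236.4,215.7)); print(h3,p3)
E
```

```text
[ 0.52482506 -0.19449605  0.134     ] [ 0.46238428 -0.23265115  0.146     ] [ 0.51950332 -0.19752401  0.15      ]
0.07317555546093683 -148.57253923956804 0.06705594764457122
[ 0.52257594 -0.193445    0.12756908] [ 0.46304835 -0.2314503   0.14669158]
```

>>> send_rows([
  [[-2,10,13],[0,1.5,0]],
  [[-2,20,16],[0,0,0]],
  [[0,25,20],[0,0,0]],
  [[0,25,20],[0,0,0]],
  [[0,25,9],[0,0,0]],
  [[0,20,0],[0,0,0]],
  [[0,15,0],[0,0,0]],
  [[0,6,0],[0,0,0]],
  [[0,0,0],[0,0,0]],
])

```text
time: 2.45
position: [0.5131, -0.2019, 0.1371]
orientation: [[0.523, -0.004, 0.852], [-0.852, 0.002, 0.523], [-0.003, -1.0, -0.002]]
force: [-0.1, -0.9, 0.8]
grip_width: 0.0855
```

```bash
python3 - <<'E'
from h import *
s=env.observe(); print(s['time'],s['position'],s['orientation'][:,0],s['force'])
im=imaging.camera("wrist"); cv2.imwrite("pics/w2.png",im)
E
```

```text
2.45 [ 0.51308107 -0.20189144  0.13714905] [ 0.52344872 -0.85205002 -0.00349146] [-0.13341998 -0.92805172  0.7810499 ]
```

View pics/w2.png

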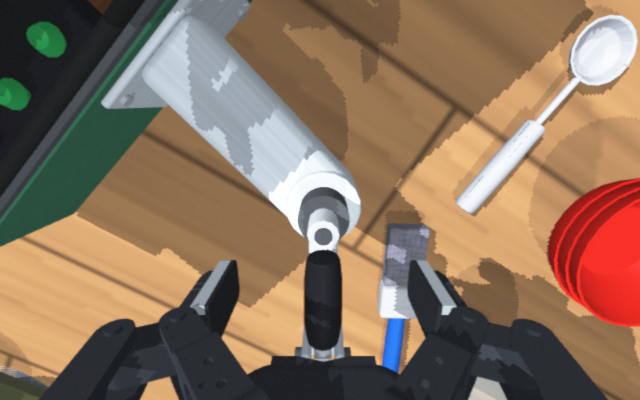

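>>> send_rows([
  [[0,7,0],[0,0,0]],
  [[0,0,0],[0,0,0]],
  [[0,0,0],[0,0,0]],
])

```text
time: 2.75
position: [0.5146, -0.2027, 0.133]
orientation: [[0.524, 0.001, 0.852], [-0.852, -0.0, 0.524], [0.001, -1.0, 0.001]]
force: [-0.3, 0.0, 0.4]
grip_width: 0.0853
```

>>> send_rows([
  [[0,0,0],[0,0,0]],
  [[0,0,0],[0,0,0]],
  [[0,0,0],[0,0,0]],
  [[0,0,0],[0,0,0]],
  [[0,0,0],[0,0,0]],
  [[0,0,0],[0,0,0]],
  [[0,0,0],[0,0,0]],
  [[0,0,0],[0,0,0]],
], jaw=5)

```text
time: 3.42
position: [0.514, -0.2017, 0.1324]
orientation: [[0.524, -0.001, 0.851], [-0.851, 0.002, 0.525], [-0.002, -1.0, 0.0]]
force: [-2.2, 4.3, 4.5]
grip_width: 0.0178
```

```bash
python3 - <<'E'
from h import *
s=env.observe(); print(s['time'],s['position'],s['orientation'][:,0],s['force'],s['grip_width'])
im=imaging.camera("wrist"); cv2.imwrite("pics/w3.png",im)
E
```

```text
3.4167 [ 0.51403189 -0.20165134  0.1324325 ] [ 0.52449922 -0.85140885 -0.00188216] [-2.15070426  4.28026558  4.49830606] 0.01780775941518637
```

View pics/w3.png

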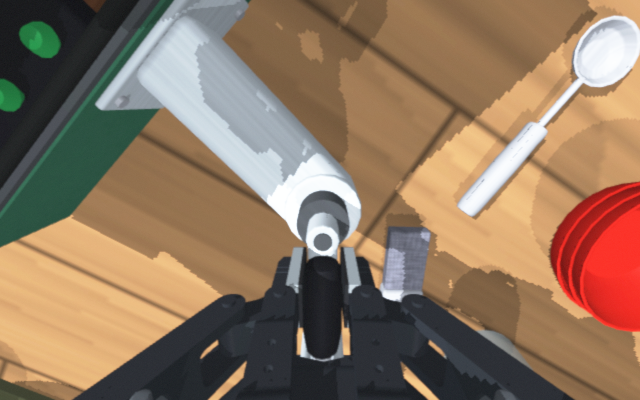

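>>> send_rows([
  [[0,-7.8,-0.5],[0,0,0]],
  [[0,-7.7,-1.5],[0,0,0]],
  [[0,-7.4,-2.5],[0,0,0]],
  [[0,-7.0,-3.5],[0,0,0]],
])

```text
time: 3.8
position: [0.5055, -0.2063, 0.16]
orientation: [[0.525, -0.005, 0.851], [-0.851, 0.002, 0.525], [-0.004, -1.0, -0.003]]
force: [-3.3, -1.4, -15.6]
grip_width: 0.0179
```

```bash
python3 - <<'E'
from h import *
s=env.observe(); print(s['time'],s['position'],s['orientation'][:,0],s['force'],s['grip_width'])
im=imaging.camera("wrist"); cv2.imwrite("pics/w4.png",im)
E
```

```text
3.8 [ 0.50547597 -0.20626951  0.16002609] [ 0.52462725 -0.85132296 -0.00393315] [ -3.30465716  -1.43400947 -15.56958996] 0.017947663350399923
```

View pics/w4.png

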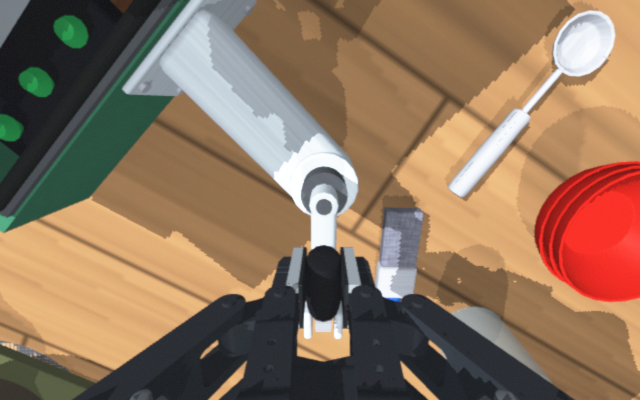

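>>> send_rows([
  [[0,-6.5,-4.4],[0,0,0]],
  [[0,-5.9,-5.2],[0,0,0]],
  [[0,-5.2,-5.9],[0,0,0]],
  [[0,-4.4,-6.5],[0,0,0]],
  [[0,-3.5,-7.0],[0,0,0]],
])

```text
time: 4.27
position: [0.4818, -0.2212, 0.1873]
orientation: [[0.525, -0.001, 0.851], [-0.851, 0.002, 0.525], [-0.003, -1.0, 0.0]]
force: [-2.6, 3.3, -21.3]
grip_width: 0.0169
```

>>> send_rows([
  [[0,-2.5,-7.4],[0,0,0]],
  [[0,-1.5,-7.7],[0,0,0]],
  [[0,-0.5,-7.8],[0,0,0]],
  [[0,0,-4],[0,0,0]],
  [[0,0,0],[0,0,0]],
])

```text
time: 4.68
position: [0.4624, -0.2388, 0.1983]
orientation: [[0.524, 0.009, 0.852], [-0.852, -0.007, 0.524], [0.011, -1.0, 0.004]]
force: [-0.5, 0.0, 0.3]
grip_width: 0.005
```

```bash
python3 - <<'E'
from h import *
s=env.observe(); print(s['time'],s['position'],s['orientation'][:,0],s['force'],s['grip_width'])
im=imaging.camera("wrist"); cv2.imwrite("pics/w5.png",im)
im=imaging.camera("scene"); cv2.imwrite("pics/s5.png",cv2.resize(im[150:300,180:340],None,fx=4,fy=4,interpolation=cv2.INTER_CUBIC))
E
```

```text
4.6833 [ 0.46238721 -0.23875749  0.1982814 ] [ 0.52388673 -0.85171483  0.01116006] [-0.54983548  0.01527134  0.3134287 ] 0.005028278905731828
```

View pics/w5.png

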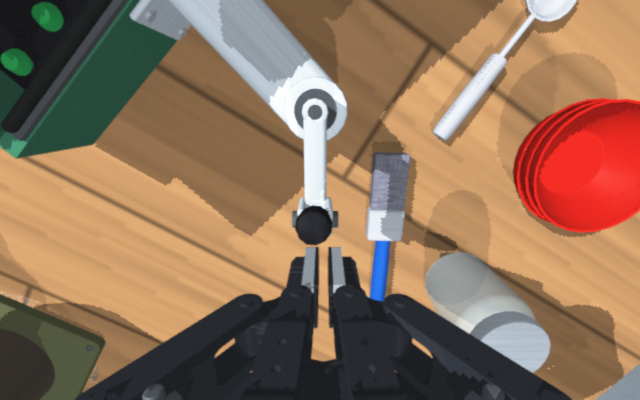

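View pics/s5.png

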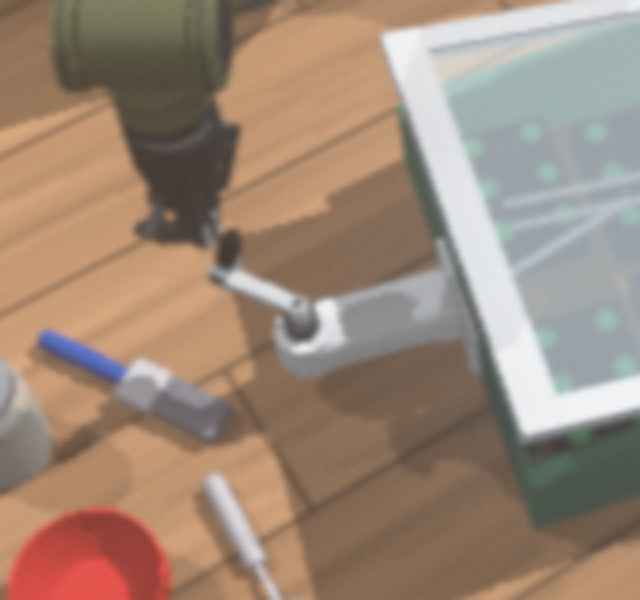

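>>> send_rows([
  [[0,-20,0],[0,0,0]],
  [[-2,-35,0],[0,0,0]],
  [[-2,-5,15],[0,0,0]],
  [[0,0,30],[0,0,0]],
  [[0,10,15],[0,0,0]],
  [[0,32,0],[0,0,0]],
  [[0,28,0],[0,0,0]],
  [[0,0,0],[0,0,0]],
  [[0,0,0],[0,0,0]],
], jaw=0)

```text
time: 5.53
position: [0.5094, -0.2011, 0.1829]
orientation: [[0.525, 0.0, 0.851], [-0.851, -0.0, 0.525], [0.0, -1.0, 0.0]]
force: [0.8, -0.2, 0.7]
grip_width: -0.0002
```

```bash
python3 - <<'E'
from h import *
s=env.observe(); print(s['time'],s['position'],s['orientation'][:,0],s['force'],s['grip_width'])
im=imaging.camera("wrist"); cv2.imwrite("pics/w6.png",im)
im=imaging.camera("scene"); cv2.imwrite("pics/s6.png",cv2.resize(im[150:300,180:340],None,fx=4,fy=4,interpolation=cv2.INTER_CUBIC))
p=np.array([0.4627,-0.2322]);d=s['position'][:2]-p;print(d@[.851,.526],d@[.526,-.851])
E
```

```text
5.5333 [ 0.50937701 -0.20112053  0.18293041] [ 5.24909295e-01 -8.51158093e-01  3.65485570e-04] [ 0.79306782 -0.18812841  0.6742404 ] -0.00019944137591372557
0.05606994147482793 -0.0018965205904083176
```

View pics/w6.png

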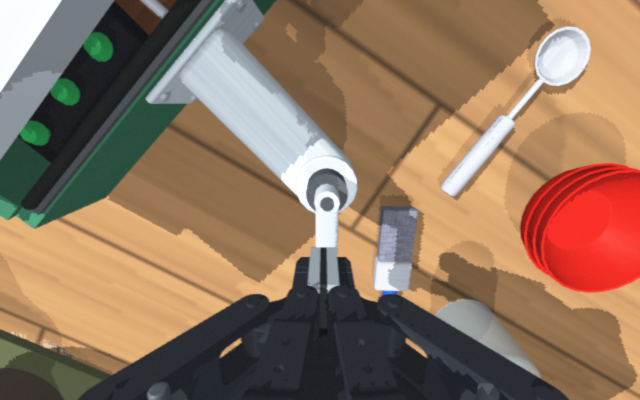

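View pics/s6.png

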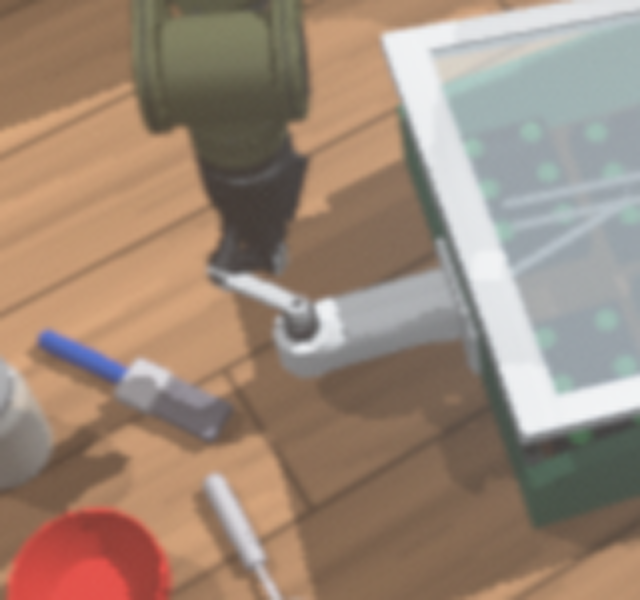

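>>> send_rows([
  [[0,0,-10],[0,0,0]],
  [[0,0,-10],[0,0,0]],
  [[0,0,-6],[0,0,0]],
  [[0,0,-3],[0,0,0]],
])

```text
time: 5.97
position: [0.4852, -0.2173, 0.1851]
orientation: [[0.524, 0.006, 0.852], [-0.852, -0.002, 0.524], [0.005, -1.0, 0.004]]
force: [4.0, 2.1, 4.1]
grip_width: 0.0003
```

>>> send_rows([
  [[0,0,-3],[0,0,0]],
  [[0,0,-3],[0,0,0]],
  [[0,0,0],[0,0,0]],
])

```text
time: 6.22
position: [0.4799, -0.2196, 0.1836]
orientation: [[0.524, 0.004, 0.852], [-0.852, -0.0, 0.524], [0.002, -1.0, 0.003]]
force: [4.1, 3.3, 4.3]
grip_width: -0.0004
```

>>> send_rows([
  [[0,0,-3],[0,0,0]],
  [[0,0,0],[0,0,0]],
])

```text
time: 6.38
position: [0.4794, -0.22, 0.1838]
orientation: [[0.524, 0.009, 0.852], [-0.852, 0.002, 0.524], [0.003, -1.0, 0.009]]
force: [12.1, 8.4, 4.1]
grip_width: 0.0002
```

>>> send_rows([
  [[0,0,-3],[0,0,0]],
  [[0,0,0],[0,0,0]],
])

```text
time: 6.55
position: [0.4787, -0.2203, 0.184]
orientation: [[0.524, 0.014, 0.851], [-0.852, 0.005, 0.524], [0.003, -1.0, 0.014]]
force: [19.2, 11.9, 2.4]
grip_width: -0.0001
```

>>> send_rows([
  [[0,0,15],[0,0,0]],
  [[0,-30,10],[0,0,0]],
  [[0,-35,0],[0,0,0]],
  [[0,-10,0],[0,0,0]],
  [[0,0,0],[0,0,0]],
  [[0,0,0],[0,0,0]],
], jaw=0)

```text
time: 7.05
position: [0.4945, -0.2097, 0.2564]
orientation: [[0.524, -0.001, 0.852], [-0.852, -0.0, 0.524], [-0.001, -1.0, -0.001]]
force: [0.1, -0.1, -0.3]
grip_width: -0.0003
```

```bash
python3 - <<'E'
from h import *; import pickle
s=env.observe(); print(s['time'],s['position'],s['orientation'][:,0],s['force'],s['grip_width'])
m=imaging.camera_model("wrist");pickle.dump(m,open("w7.pkl","wb"))
im=imaging.camera("wrist"); cv2.imwrite("pics/w7.png",im)
im=imaging.camera("scene"); cv2.imwrite("pics/s7.png",cv2.resize(im[150:300,180:340],None,fx=4,fy=4,interpolation=cv2.INTER_CUBIC))
im=imaging.camera("top"); cv2.imwrite("pics/t7.png",cv2.resize(im[160:260,320:440],None,fx=5,fy=5,interpolation=cv2.INTER_CUBIC))
p=np.array([0.4627,-0.2322]);d=s['position'][:2]-p;print(d@[.851,.526],d@[.526,-.851])
for z in (.146,.216): print(proj("wrist",[.4627,-.2322,z],m))
E
```

```text
7.05 [ 0.49451631 -0.20970978  0.25642676] [ 5.24258581e-01 -8.51558943e-01 -5.54611463e-04] [ 0.14881632 -0.05788467 -0.27449367] -0.00030006207982830453
0.03890553550636002 -0.002403799398418083
[326.26745319 237.26272857]
[327.23926856 279.35722041]
```

View pics/w7.png

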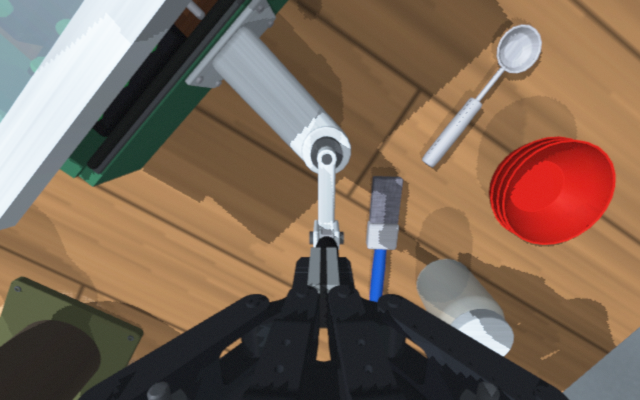

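View pics/s7.png

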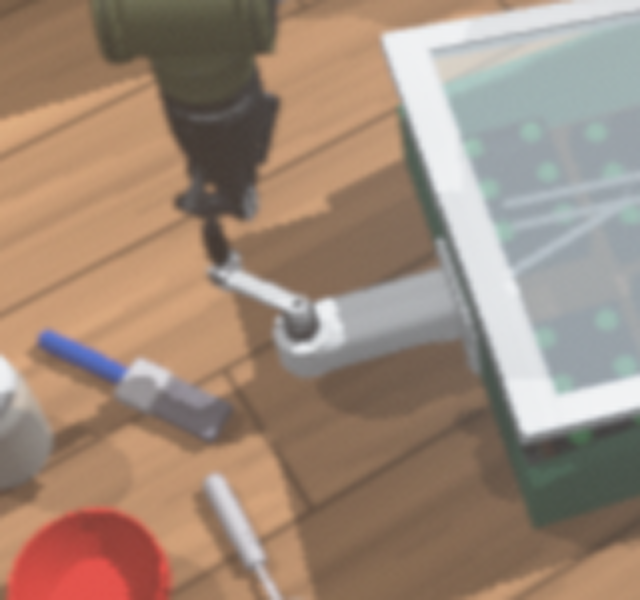

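View pics/t7.png

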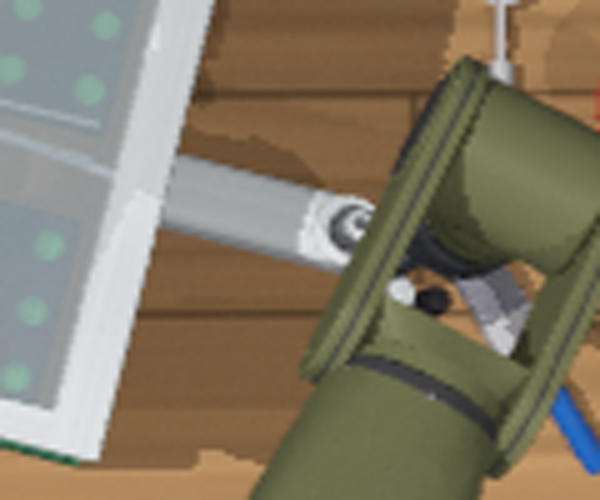

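>>> send_rows([
  [[2,0,-15],[0,0,0]],
  [[0,0,-24],[0,0,0]],
  [[0,0,0],[0,0,0]],
  [[0,0,0],[0,0,0]],
], jaw=60)

```text
time: 7.53
position: [0.462, -0.2316, 0.2555]
orientation: [[0.523, -0.002, 0.852], [-0.852, 0.002, 0.523], [-0.002, -1.0, -0.001]]
force: [0.4, 0.7, -0.3]
grip_width: 0.0481
```

```bash
python3 - <<'E'
from h import *; import pickle
s=env.observe(); print(s['time'],s['position'],s['orientation'][:,0],s['force'],s['grip_width'])
m=pickle.load(open("w7.pkl","rb"))
print(atz("wrist",326.5,157,.134,m),atz("wrist",327,238,.146,m))
im=imaging.camera("wrist"); cv2.imwrite("pics/w8.png",im)
p=np.array([0.4627,-0.2322]);d=s['position'][:2]-p;print(d@[.851,.526],d@[.526,-.851])
E
```

```text
7.5333 [ 0.4620016  -0.23164965  0.25550829] [ 0.52305143 -0.85229769 -0.00242042] [ 0.40254061  0.65913494 -0.26564496] 0.04813013114473203
[ 0.52566088 -0.19355456  0.134     ] [ 0.46241181 -0.23319233  0.146     ]
-0.00030485628168632243 -0.0008357070432155606
```

View pics/w8.png

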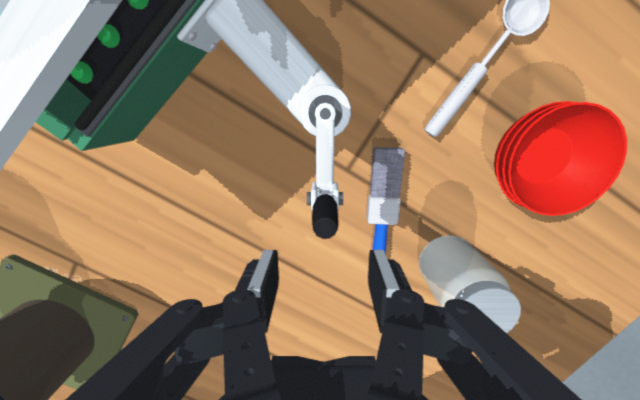

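Grip stands centred between the jaws (about column 325). Descend and grasp.

>>> send_rows([
  [[0,15,0],[0,0,0]],
  [[0,20,0],[0,0,0]],
  [[0,20,0],[0,0,0]],
  [[0,15,0],[0,0,0]],
  [[0,11,0],[0,0,0]],
  [[0,0,0],[0,0,0]],
  [[0,0,0],[0,0,0]],
])

```text
time: 8.17
position: [0.4631, -0.2312, 0.1756]
orientation: [[0.525, -0.001, 0.851], [-0.851, 0.001, 0.525], [-0.001, -1.0, -0.001]]
force: [-0.5, 0.3, 0.2]
grip_width: 0.06
```

>>> send_rows([
  [[0,0,0],[0,0,0]],
  [[0,0,0],[0,0,0]],
  [[0,0,0],[0,0,0]],
  [[0,0,0],[0,0,0]],
  [[0,0,0],[0,0,0]],
  [[0,0,0],[0,0,0]],
], jaw=5)

```text
time: 8.67
position: [0.4637, -0.2319, 0.1776]
orientation: [[0.525, 0.002, 0.851], [-0.851, -0.001, 0.525], [0.002, -1.0, 0.001]]
force: [-0.2, 0.3, 5.3]
grip_width: 0.0185
```

```bash
python3 - <<'E'
from h import *; import pickle
s=env.observe(); print(s['time'],s['position'],s['orientation'][:,0],s['force'],s['grip_width'])
im=imaging.camera("wrist"); cv2.imwrite("pics/w9.png",im)
E
```

```text
8.6667 [ 0.46374839 -0.23193341  0.17755526] [ 0.52456231 -0.85137004  0.00185272] [-0.20343688  0.26770881  5.29063445] 0.018512974983212492
```

View pics/w9.png

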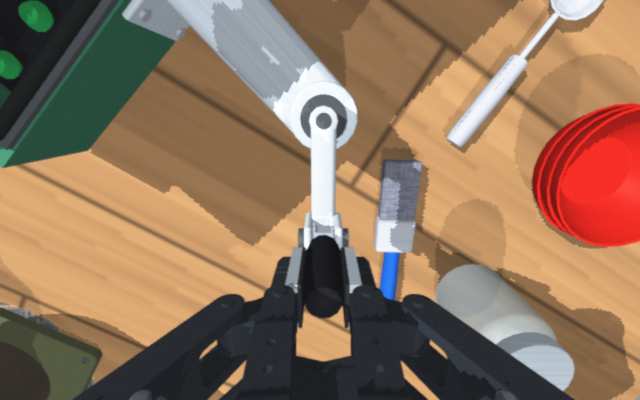

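>>> send_rows([
  [[-12.5,0,1.1],[0,0,0]],
  [[-12.1,0,3.2],[0,0,0]],
  [[-11.4,0,5.3],[0,0,0]],
])

```text
time: 8.97
position: [0.4532, -0.1981, 0.1777]
orientation: [[0.524, 0.003, 0.852], [-0.852, -0.006, 0.524], [0.007, -1.0, -0.0]]
force: [2.8, -7.5, 2.5]
grip_width: 0.0186
```

>>> send_rows([
  [[-10.3,0,7.2],[0,0,0]],
  [[-8.9,0,8.9],[0,0,0]],
  [[-7.2,0,10.3],[0,0,0]],
])

```text
time: 9.22
position: [0.4611, -0.1614, 0.1776]
orientation: [[0.524, 0.001, 0.851], [-0.851, -0.006, 0.524], [0.006, -1.0, -0.002]]
force: [-0.1, -8.0, 4.1]
grip_width: 0.0183
```

```bash
cat > c.py <<'E'
from h import *
H=np.array([.5247,-.1943])
def st():
    s=env.observe();d=s['position'][:2]-H;a=np.arctan2(d[1],d[0]);f=s['force'][:2]
    print("t",s['time'],"pos",s['position'].round(4),"r",np.hypot(*d).round(4),"a",np.degrees(a).round(2),"beta",(np.degrees(a)-31.65).round(2),"Frad",(f@[np.cos(a),np.sin(a)]).round(2),"Ftan_resist",(-(f@[np.sin(a),-np.cos(a)])).round(2),s['force'].round(2),s['grip_width'].round(4))
if __name__=="__main__": st()
E
python3 c.py; python3 - <<'E'
from h import *
cv2.imwrite("pics/s10.png",cv2.resize(imaging.camera("scene")[100:300,150:350],None,fx=3,fy=3)); cv2.imwrite("pics/w10.png",imaging.camera("wrist"))
E
```

```text
Traceback (most recent call last):
  File "c.py", line 6, in <module>
    if __name__=="__main__": st()
                             ~~^^
  File "c.py", line 5, in st
    print("t",s['time'],"pos",s['position'].round(4),"r",np.hypot(*d).round(4),"a",np.degrees(a).round(2),"beta",(np.degrees(a)-31.65).round(2),"Frad",(f@[np.cos(a),np.sin(a)]).round(2),"Ftan_resist",(-(f@[np.sin(a),-np.cos(a)])).round(2),s['force'].round(2),s['grip_width'].round(4))
                                                                                                                                                                                                                                                                   ^^^^^^^^^^^^^^^^^^^^^
AttributeError: 'float' object has no attribute 'round'
```

View pics/s10.png

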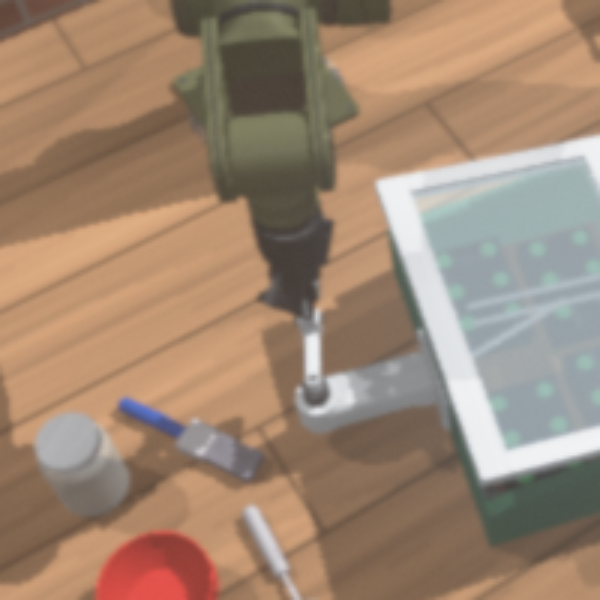

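View pics/w10.png

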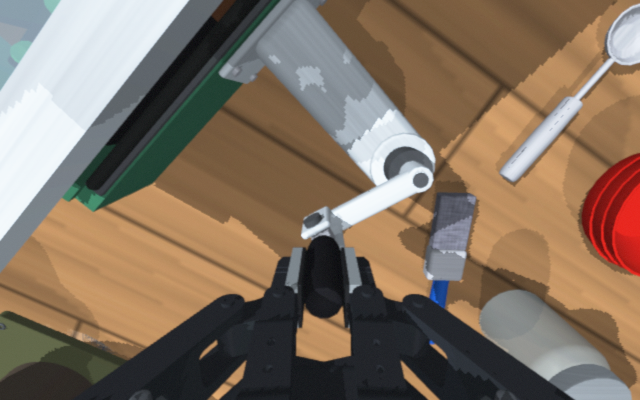

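>>> send_rows([
  [[-5.3,0,11.4],[0,0,0]],
  [[-3.2,0,12.1],[0,0,0]],
  [[-1.1,0,12.5],[0,0,0]],
  [[1.1,0,12.5],[0,0,0]],
  [[3.2,0,12.1],[0,0,0]],
  [[5.3,0,11.4],[0,0,0]],
])

```text
time: 9.82
position: [0.5216, -0.1222, 0.1775]
orientation: [[0.525, -0.003, 0.851], [-0.851, -0.001, 0.525], [-0.001, -1.0, -0.003]]
force: [-7.5, -2.1, 10.6]
grip_width: 0.0188
```

```bash
sed -i "s/s\['grip_width'\].round(4)/s['grip_width']/" c.py; python3 c.py; python3 - <<'E'
from h import *
cv2.imwrite("pics/s11.png",cv2.resize(imaging.camera("scene")[100:300,150:350],None,fx=3,fy=3))
E
```

```text
t 9.8167 pos [ 0.5216 -0.1222  0.1775] r 0.0721 a 92.42 beta 60.77 Frad -1.8 Ftan_resist 7.57 [-7.48 -2.12 10.63] 0.01878342984329434
```

View pics/s11.png

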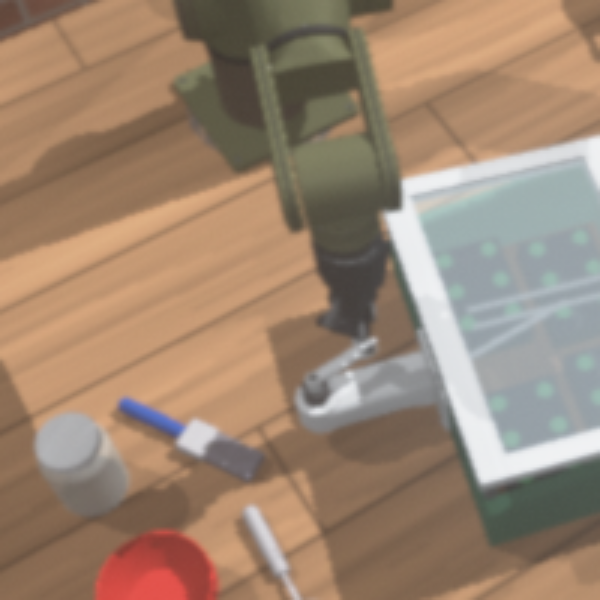

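>>> send_rows([
  [[7.2,0,10.3],[0,0,0]],
  [[8.9,0,8.9],[0,0,0]],
  [[10.3,0,7.2],[0,0,0]],
])

```text
time: 10.12
position: [0.5581, -0.1301, 0.1775]
orientation: [[0.525, -0.003, 0.851], [-0.851, 0.002, 0.525], [-0.003, -1.0, -0.002]]
force: [-7.1, 2.6, 11.2]
grip_width: 0.0189
```

>>> send_rows([
  [[11.4,0,5.3],[0,0,0]],
  [[12.1,0,3.2],[0,0,0]],
  [[12.5,0,1.1],[0,0,0]],
])

```text
time: 10.37
position: [0.5858, -0.155, 0.1775]
orientation: [[0.525, -0.002, 0.851], [-0.851, 0.004, 0.525], [-0.004, -1.0, 0.001]]
force: [-4.9, 5.5, 10.3]
grip_width: 0.0188
```

```bash
python3 c.py; python3 - <<'E'
from h import *
cv2.imwrite("pics/s12.png",cv2.resize(imaging.camera("scene")[100:300,150:350],None,fx=3,fy=3)); cv2.imwrite("pics/w12.png",imaging.camera("wrist"))
E
```

```text
t 10.3667 pos [ 0.5858 -0.155   0.1775] r 0.0727 a 32.77 beta 1.12 Frad -1.12 Ftan_resist 7.3 [-4.9   5.53 10.28] 0.0188401037343471
```

View pics/s12.png

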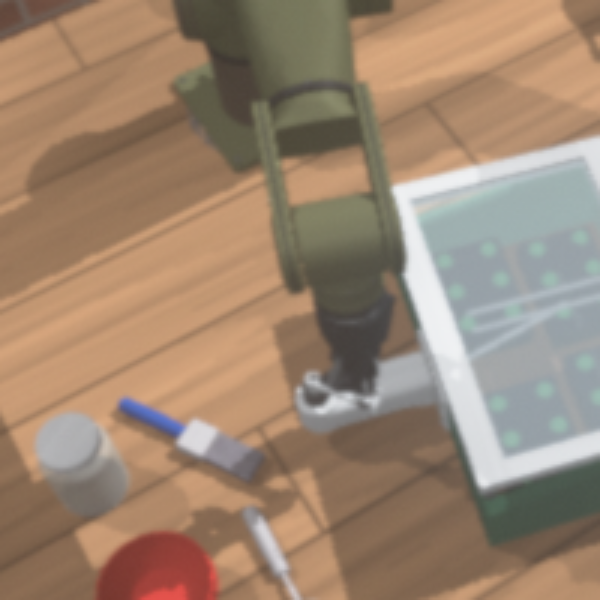

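View pics/w12.png

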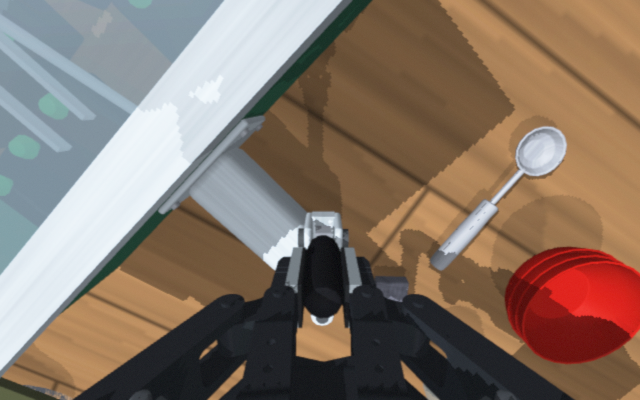

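>>> send_rows([
  [[12.5,0,-1.1],[0,0,0]],
  [[12.1,0,-3.2],[0,0,0]],
  [[11.4,0,-5.3],[0,0,0]],
  [[10.3,0,-7.2],[0,0,0]],
  [[8.9,0,-8.9],[0,0,0]],
  [[7.2,0,-10.3],[0,0,0]],
])

```text
time: 10.97
position: [0.5895, -0.2271, 0.1776]
orientation: [[0.525, 0.004, 0.851], [-0.851, 0.004, 0.525], [-0.001, -1.0, 0.006]]
force: [2.6, 7.2, 6.1]
grip_width: 0.0187
```

```bash
python3 c.py
```

```text
t 10.9667 pos [ 0.5895 -0.2271  0.1776] r 0.0726 a -26.8 beta -58.45 Frad -0.91 Ftan_resist 7.64 [2.63 7.23 6.13] 0.01872640167714681
```

>>> send_rows([
  [[5.3,0,-11.4],[0,0,0]],
  [[3.2,0,-12.1],[0,0,0]],
  [[1.1,0,-12.5],[0,0,0]],
  [[-1.1,0,-12.5],[0,0,0]],
  [[-3.2,0,-12.1],[0,0,0]],
  [[-5.3,0,-11.4],[0,0,0]],
])

```text
time: 11.47
position: [0.5286, -0.2664, 0.1776]
orientation: [[0.524, 0.007, 0.852], [-0.852, -0.0, 0.524], [0.004, -1.0, 0.006]]
force: [6.9, 2.2, 3.9]
grip_width: 0.0186
```

```bash
python3 c.py
```

```text
t 11.4667 pos [ 0.5286 -0.2664  0.1776] r 0.0722 a -86.94 beta -118.59 Frad -1.81 Ftan_resist 6.97 [6.86 2.18 3.91] 0.018649329973789763
```

>>> send_rows([
  [[-7.2,0,-10.3],[0,0,0]],
  [[-8.9,0,-8.9],[0,0,0]],
  [[-10.3,0,-7.2],[0,0,0]],
  [[-11.4,0,-5.3],[0,0,0]],
  [[-12.1,0,-3.2],[0,0,0]],
  [[-12.5,0,-1.1],[0,0,0]],
])

```text
time: 11.97
position: [0.4646, -0.2334, 0.1776]
orientation: [[0.524, 0.006, 0.852], [-0.852, -0.004, 0.524], [0.007, -1.0, 0.003]]
force: [6.4, -3.8, 2.0]
grip_width: 0.0183
```

```bash
python3 c.py; python3 - <<'E'
from h import *
cv2.imwrite("pics/s13.png",cv2.resize(imaging.camera("scene")[100:300,150:350],None,fx=3,fy=3)); cv2.imwrite("pics/w13.png",imaging.camera("wrist"))
E
```

```text
t 11.9667 pos [ 0.4646 -0.2334  0.1776] r 0.0717 a -146.98 beta -178.63 Frad -3.34 Ftan_resist 6.68 [ 6.44 -3.78  1.97] 0.018253640597591284
```

View pics/s13.png

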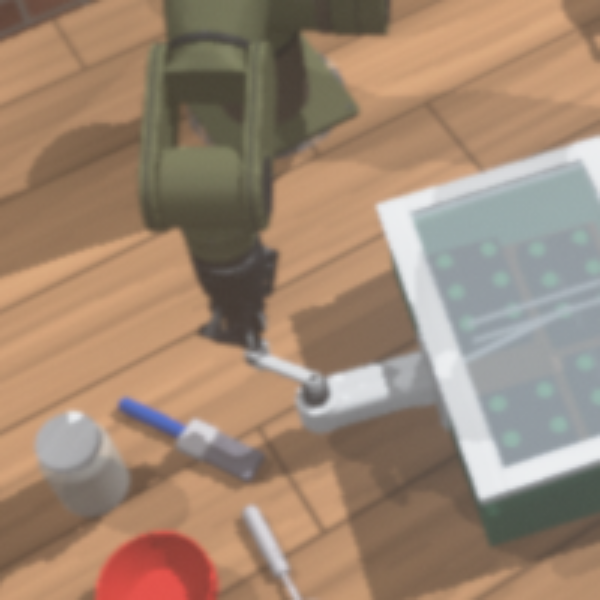

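View pics/w13.png

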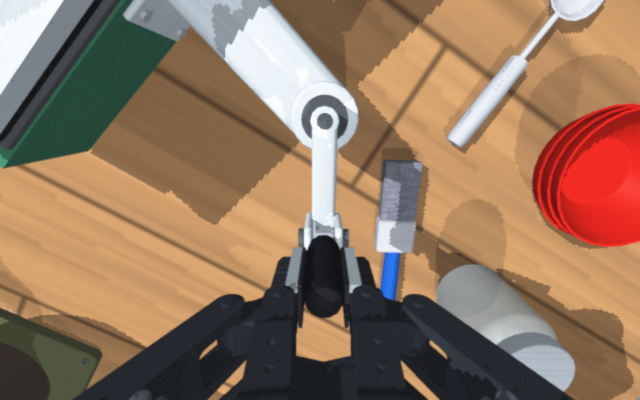

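>>> send_rows([
  [[-12.5,0,1.1],[0,0,0]],
  [[-12.1,0,3.2],[0,0,0]],
  [[-11.4,0,5.3],[0,0,0]],
  [[-10.3,0,7.2],[0,0,0]],
  [[-8.9,0,8.9],[0,0,0]],
  [[-7.2,0,10.3],[0,0,0]],
])

```text
time: 12.57
position: [0.461, -0.1616, 0.1775]
orientation: [[0.524, 0.0, 0.852], [-0.852, -0.005, 0.524], [0.005, -1.0, -0.002]]
force: [-1.1, -8.0, 5.8]
grip_width: 0.0185
```

```bash
python3 c.py
```

```text
t 12.5667 pos [ 0.461  -0.1616  0.1775] r 0.0716 a 152.82 beta 121.17 Frad -2.65 Ftan_resist 7.67 [-1.15 -8.03  5.75] 0.018516540793630888
```

>>> send_rows([
  [[-2.7,0,5.7],[0,0,0]],
  [[-2.7,0,5.7],[0,0,0]],
  [[-1.6,0,6],[0,0,0]],
  [[-1.6,0,6],[0,0,0]],
])

```text
time: 12.9
position: [0.476, -0.1417, 0.1775]
orientation: [[0.525, -0.002, 0.851], [-0.851, -0.004, 0.525], [0.002, -1.0, -0.003]]
force: [-4.9, -5.1, 8.4]
grip_width: 0.0184
```

```bash
python3 c.py;  python3 - <<'E'
from h import *
cv2.imwrite("pics/s14.png",cv2.resize(imaging.camera("scene")[150:310,260:420],None,fx=4,fy=4))
E
```

```text
t 12.9 pos [ 0.476  -0.1417  0.1775] r 0.0717 a 132.78 beta 101.13 Frad -0.39 Ftan_resist 7.06 [-4.91 -5.08  8.41] 0.018389964904608425
```

View pics/s14.png

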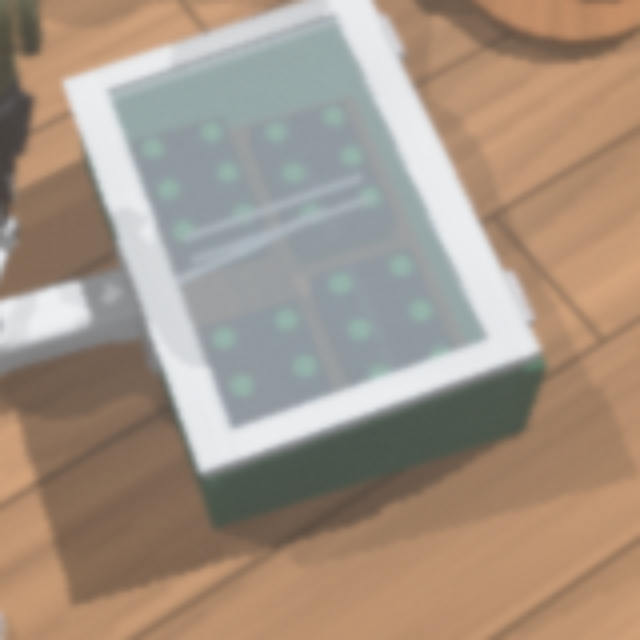

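>>> send_rows([
  [[-0.4,0,3.1],[0,0,0]],
  [[-0.4,0,3.1],[0,0,0]],
])

```text
time: 13.12
position: [0.4808, -0.1377, 0.1775]
orientation: [[0.525, -0.002, 0.851], [-0.851, -0.003, 0.525], [0.002, -1.0, -0.004]]
force: [-5.9, -3.8, 7.9]
grip_width: 0.0188
```

```bash
python3 c.py
```

```text
t 13.1167 pos [ 0.4808 -0.1377  0.1775] r 0.0717 a 127.82 beta 96.17 Frad 0.61 Ftan_resist 7.02 [-5.92 -3.82  7.93] 0.018808730344331278
```

>>> send_rows([
  [[-0.1,0,3.1],[0,0,0]],
  [[-0.1,0,3.1],[0,0,0]],
])

```text
time: 13.28
position: [0.4858, -0.1341, 0.1775]
orientation: [[0.525, -0.003, 0.851], [-0.851, -0.003, 0.525], [0.001, -1.0, -0.004]]
force: [-6.3, -3.1, 10.3]
grip_width: 0.0183
```

```bash
python3 c.py
```

```text
t 13.2833 pos [ 0.4858 -0.1341  0.1775] r 0.0717 a 122.89 beta 91.24 Frad 0.83 Ftan_resist 6.98 [-6.31 -3.09 10.31] 0.018282291538727603
```

>>> send_rows([
  [[0.1,0,3.1],[0,0,0]],
  [[0.1,0,3.1],[0,0,0]],
])

```text
time: 13.45
position: [0.4911, -0.1309, 0.1775]
orientation: [[0.525, -0.003, 0.851], [-0.851, -0.002, 0.525], [0.001, -1.0, -0.004]]
force: [-6.8, -2.8, 9.8]
grip_width: 0.0187
```

```bash
python3 c.py
```

```text
t 13.45 pos [ 0.4911 -0.1309  0.1775] r 0.0717 a 117.93 beta 86.28 Frad 0.72 Ftan_resist 7.3 [-6.79 -2.78  9.84] 0.018716407697975085
```

>>> send_rows([
  [[0.4,0,3.1],[0,0,0]],
  [[0.4,0,3.1],[0,0,0]],
])

```text
time: 13.62
position: [0.4968, -0.1282, 0.1775]
orientation: [[0.524, -0.003, 0.851], [-0.851, -0.002, 0.524], [0.0, -1.0, -0.003]]
force: [-7.2, -2.3, 9.7]
grip_width: 0.0185
```

```bash
python3 c.py
```

```text
t 13.6167 pos [ 0.4968 -0.1282  0.1775] r 0.0718 a 112.92 beta 81.27 Frad 0.63 Ftan_resist 7.5 [-7.15 -2.34  9.75] 0.018494067872397477
```

>>> send_rows([
  [[0.7,0,3.1],[0,0,0]],
  [[0.7,0,3.1],[0,0,0]],
])

```text
time: 13.78
position: [0.5027, -0.1259, 0.1775]
orientation: [[0.525, -0.003, 0.851], [-0.851, -0.001, 0.525], [-0.001, -1.0, -0.003]]
force: [-6.9, -0.8, 11.0]
grip_width: 0.0189
```

```bash
python3 c.py
```

```text
t 13.7833 pos [ 0.5027 -0.1259  0.1775] r 0.0718 a 107.83 beta 76.18 Frad 1.31 Ftan_resist 6.85 [-6.92 -0.85 11.  ] 0.018886597653586353
```

>>> send_rows([
  [[1,0,3],[0,0,0]],
  [[1,0,3],[0,0,0]],
])

```text
time: 13.95
position: [0.5088, -0.1242, 0.1775]
orientation: [[0.525, -0.003, 0.851], [-0.851, -0.001, 0.525], [-0.001, -1.0, -0.003]]
force: [-7.4, -0.3, 9.9]
grip_width: 0.0186
```

```bash
python3 c.py
```

```text
t 13.95 pos [ 0.5088 -0.1242  0.1775] r 0.0719 a 102.78 beta 71.13 Frad 1.34 Ftan_resist 7.3 [-7.42 -0.3   9.94] 0.018613628143269414
```

>>> send_rows([
  [[1.2,0,2.9],[0,0,0]],
  [[1.2,0,2.9],[0,0,0]],
])

```text
time: 14.12
position: [0.515, -0.123, 0.1775]
orientation: [[0.525, -0.003, 0.851], [-0.851, -0.0, 0.525], [-0.002, -1.0, -0.003]]
force: [-7.1, 0.3, 10.5]
grip_width: 0.0183
```

```bash
python3 c.py
```

```text
t 14.1167 pos [ 0.515  -0.123   0.1775] r 0.0719 a 97.74 beta 66.09 Frad 1.23 Ftan_resist 6.95 [-7.05  0.28 10.5 ] 0.018346967823580355
```

>>> send_rows([
  [[1.45,0,2.8],[0,0,0]],
  [[1.45,0,2.8],[0,0,0]],
])

```text
time: 14.28
position: [0.5213, -0.1224, 0.1775]
orientation: [[0.525, -0.003, 0.851], [-0.851, 0.0, 0.525], [-0.002, -1.0, -0.003]]
force: [-8.1, 0.0, 10.5]
grip_width: 0.0182
```

```bash
python3 c.py
```

```text
t 14.2833 pos [ 0.5213 -0.1224  0.1775] r 0.072 a 92.69 beta 61.04 Frad 0.4 Ftan_resist 8.12 [-8.13  0.02 10.48] 0.01824516371601143
```

>>> send_rows([
  [[1.7,0,2.65],[0,0,0]],
])

```text
time: 14.37
position: [0.5244, -0.1223, 0.1775]
orientation: [[0.525, -0.003, 0.851], [-0.851, 0.001, 0.525], [-0.002, -1.0, -0.003]]
force: [-7.0, 0.9, 10.9]
grip_width: 0.0184
```

```bash
python3 c.py
```

```text
t 14.3667 pos [ 0.5244 -0.1223  0.1775] r 0.072 a 90.2 beta 58.55 Frad 0.9 Ftan_resist 7.03 [-7.04  0.88 10.91] 0.018437488440995194
```

>>> send_rows([
  [[1.7,0,2.65],[0,0,0]],
])

```text
time: 14.45
position: [0.5276, -0.1224, 0.1775]
orientation: [[0.525, -0.003, 0.851], [-0.851, 0.001, 0.525], [-0.002, -1.0, -0.002]]
force: [-6.6, 2.1, 11.1]
grip_width: 0.0185
```

```bash
python3 c.py
```

```text
t 14.45 pos [ 0.5276 -0.1224  0.1775] r 0.072 a 87.67 beta 56.02 Frad 1.8 Ftan_resist 6.64 [-6.56  2.07 11.09] 0.018457327747110015
```

>>> send_rows([
  [[1.9,0,2.5],[0,0,0]],
])

```text
time: 14.53
position: [0.5307, -0.1225, 0.1775]
orientation: [[0.525, -0.003, 0.851], [-0.851, 0.001, 0.525], [-0.003, -1.0, -0.002]]
force: [-7.1, 1.5, 11.4]
grip_width: 0.0186
```

```bash
python3 c.py
```

```text
t 14.5333 pos [ 0.5307 -0.1225  0.1775] r 0.072 a 85.18 beta 53.53 Frad 0.89 Ftan_resist 7.19 [-7.09  1.49 11.43] 0.018587967180649784
```

>>> send_rows([
  [[1.9,0,2.5],[0,0,0]],
])

```text
time: 14.62
position: [0.5339, -0.1228, 0.1775]
orientation: [[0.525, -0.003, 0.851], [-0.851, 0.001, 0.525], [-0.003, -1.0, -0.002]]
force: [-6.4, 1.3, 10.6]
grip_width: 0.019
```

```bash
python3 c.py
```

```text
t 14.6167 pos [ 0.5339 -0.1228  0.1775] r 0.0721 a 82.67 beta 51.02 Frad 0.44 Ftan_resist 6.48 [-6.37  1.26 10.61] 0.018955015801935024
```

>>> send_rows([
  [[2.1,0,2.3],[0,0,0]],
])

```text
time: 14.7
position: [0.537, -0.1233, 0.1775]
orientation: [[0.525, -0.003, 0.851], [-0.851, 0.001, 0.525], [-0.003, -1.0, -0.002]]
force: [-5.5, 3.0, 10.6]
grip_width: 0.0186
```

```bash
python3 c.py
```

```text
t 14.7 pos [ 0.537  -0.1233  0.1775] r 0.0721 a 80.2 beta 48.55 Frad 2.05 Ftan_resist 5.91 [-5.48  3.02 10.63] 0.0185709965626664
```

>>> send_rows([
  [[2.1,0,2.3],[0,0,0]],
])

```text
time: 14.78
position: [0.54, -0.1238, 0.1775]
orientation: [[0.525, -0.003, 0.851], [-0.851, 0.001, 0.525], [-0.003, -1.0, -0.002]]
force: [-6.3, 1.7, 11.1]
grip_width: 0.0185
```

```bash
python3 c.py
```

```text
t 14.7833 pos [ 0.54   -0.1238  0.1775] r 0.0721 a 77.72 beta 46.07 Frad 0.34 Ftan_resist 6.49 [-6.27  1.72 11.05] 0.018497123769153915
```

>>> send_rows([
  [[2.3,0,2.1],[0,0,0]],
])

```text
time: 14.87
position: [0.5431, -0.1245, 0.1775]
orientation: [[0.525, -0.003, 0.851], [-0.851, 0.002, 0.525], [-0.003, -1.0, -0.002]]
force: [-6.4, 3.2, 11.0]
grip_width: 0.0189
```

```bash
python3 c.py
```

```text
t 14.8667 pos [ 0.5431 -0.1245  0.1775] r 0.0722 a 75.26 beta 43.61 Frad 1.52 Ftan_resist 6.99 [-6.37  3.24 11.01] 0.018916908421234214
```

>>> send_rows([
  [[2.3,0,2.1],[0,0,0]],
])

```text
time: 14.95
position: [0.5461, -0.1254, 0.1775]
orientation: [[0.525, -0.003, 0.851], [-0.851, 0.002, 0.525], [-0.003, -1.0, -0.002]]
force: [-7.5, 2.3, 11.0]
grip_width: 0.0186
```

```bash
python3 c.py
```

```text
t 14.95 pos [ 0.5461 -0.1254  0.1775] r 0.0722 a 72.76 beta 41.11 Frad -0.04 Ftan_resist 7.8 [-7.46  2.28 10.98] 0.018630101851804175
```

>>> send_rows([
  [[2.5,0,1.9],[0,0,0]],
])

```text
time: 15.03
position: [0.5491, -0.1264, 0.1775]
orientation: [[0.525, -0.003, 0.851], [-0.851, 0.002, 0.525], [-0.003, -1.0, -0.001]]
force: [-4.9, 4.1, 10.7]
grip_width: 0.0184
```

```bash
python3 c.py
```

```text
t 15.0333 pos [ 0.5491 -0.1264  0.1775] r 0.0722 a 70.27 beta 38.62 Frad 2.22 Ftan_resist 6.04 [-4.94  4.13 10.74] 0.018396641683479747
```

>>> send_rows([
  [[2.5,0,1.9],[0,0,0]],
])

```text
time: 15.12
position: [0.552, -0.1274, 0.1775]
orientation: [[0.525, -0.003, 0.851], [-0.851, 0.002, 0.525], [-0.003, -1.0, -0.001]]
force: [-6.5, 3.0, 11.7]
grip_width: 0.0187
```

```bash
python3 c.py
```

```text
t 15.1167 pos [ 0.552  -0.1274  0.1775] r 0.0722 a 67.83 beta 36.18 Frad 0.34 Ftan_resist 7.14 [-6.49  3.01 11.68] 0.01874403391500148
```

>>> send_rows([
  [[2.65,0,1.7],[0,0,0]],
])

```text
time: 15.2
position: [0.5548, -0.1286, 0.1775]
orientation: [[0.525, -0.003, 0.851], [-0.851, 0.003, 0.525], [-0.004, -1.0, -0.001]]
force: [-7.2, 4.8, 11.6]
grip_width: 0.0187
```

```bash
python3 c.py
```

```text
t 15.2 pos [ 0.5548 -0.1286  0.1775] r 0.0722 a 65.4 beta 33.75 Frad 1.37 Ftan_resist 8.55 [-7.2  4.8 11.6] 0.01873978114659554
```

>>> send_rows([
  [[2.65,0,1.7],[0,0,0]],
])

```text
time: 15.28
position: [0.5575, -0.1299, 0.1774]
orientation: [[0.525, -0.004, 0.851], [-0.851, 0.003, 0.525], [-0.004, -1.0, -0.001]]
force: [-6.9, 4.8, 11.9]
grip_width: 0.0183
```

```bash
python3 c.py
```

```text
t 15.2833 pos [ 0.5575 -0.1299  0.1774] r 0.0723 a 63.05 beta 31.4 Frad 1.18 Ftan_resist 8.34 [-6.9   4.83 11.92] 0.018326599564746904
```

>>> send_rows([
  [[2.8,0,1.45],[0,0,0]],
])

```text
time: 15.37
position: [0.5602, -0.1313, 0.1775]
orientation: [[0.525, -0.004, 0.851], [-0.851, 0.003, 0.525], [-0.005, -1.0, -0.001]]
force: [-6.5, 5.6, 12.1]
grip_width: 0.0183
```

```bash
python3 c.py
```

```text
t 15.3667 pos [ 0.5602 -0.1313  0.1775] r 0.0723 a 60.63 beta 28.98 Frad 1.73 Ftan_resist 8.42 [-6.49  5.64 12.13] 0.01826503269150946
```

>>> send_rows([
  [[2.8,0,1.45],[0,0,0]],
])

```text
time: 15.45
position: [0.5628, -0.1328, 0.1775]
orientation: [[0.525, -0.004, 0.851], [-0.851, 0.004, 0.525], [-0.005, -1.0, -0.001]]
force: [-7.2, 6.2, 12.5]
grip_width: 0.0183
```

```bash
python3 c.py
```

```text
t 15.45 pos [ 0.5628 -0.1328  0.1775] r 0.0723 a 58.24 beta 26.59 Frad 1.46 Ftan_resist 9.4 [-7.22  6.19 12.52] 0.018339562588322783
```

>>> send_rows([
  [[2.9,0,1.2],[0,0,0]],
])

```text
time: 15.53
position: [0.5653, -0.1344, 0.1774]
orientation: [[0.525, -0.004, 0.851], [-0.851, 0.004, 0.525], [-0.006, -1.0, -0.001]]
force: [-7.4, 6.6, 11.6]
grip_width: 0.0185
```

```bash
python3 c.py; python3 - <<'E'
from h import *
cv2.imwrite("pics/s15.png",cv2.resize(imaging.camera("scene")[150:310,260:420],None,fx=4,fy=4))
E
```

```text
t 15.5333 pos [ 0.5653 -0.1344  0.1774] r 0.0723 a 55.88 beta 24.23 Frad 1.28 Ftan_resist 9.82 [-7.41  6.57 11.6 ] 0.01845236090557353
```

View pics/s15.png

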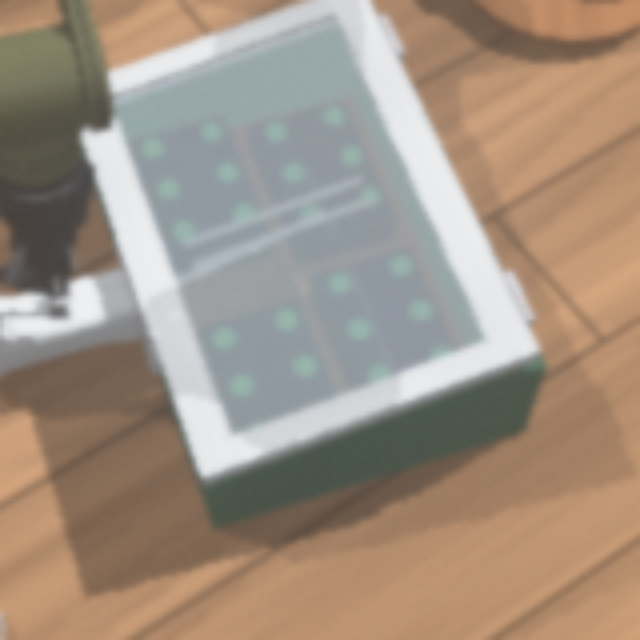

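>>> send_rows([
  [[2.9,0,1.2],[0,0,0]],
])

```text
time: 15.67
position: [0.5676, -0.136, 0.1775]
orientation: [[0.525, -0.004, 0.851], [-0.851, 0.005, 0.525], [-0.006, -1.0, -0.001]]
force: [-8.1, 6.5, 12.4]
grip_width: 0.0182
```

```bash
python3 c.py
```

```text
t 15.6667 pos [ 0.5676 -0.136   0.1775] r 0.0724 a 53.64 beta 21.99 Frad 0.41 Ftan_resist 10.41 [-8.14  6.5  12.43] 0.018223046806784576
```

>>> send_rows([
  [[1.5,0,0.5],[0,0,0]],
])

```text
time: 15.75
position: [0.569, -0.1371, 0.1775]
orientation: [[0.525, -0.004, 0.851], [-0.851, 0.005, 0.525], [-0.006, -1.0, -0.001]]
force: [-6.9, 6.7, 11.6]
grip_width: 0.0181
```

```bash
python3 c.py
```

```text
t 15.75 pos [ 0.569  -0.1371  0.1775] r 0.0724 a 52.23 beta 20.58 Frad 1.04 Ftan_resist 9.54 [-6.91  6.66 11.62] 0.018135160665335194
```

>>> send_rows([
  [[1.0,0,0.3],[0,0,0]],
])

```text
time: 15.83
position: [0.5697, -0.1376, 0.1774]
orientation: [[0.525, -0.004, 0.851], [-0.851, 0.005, 0.525], [-0.006, -1.0, -0.001]]
force: [-7.3, 8.7, 12.0]
grip_width: 0.0187
```

```bash
python3 c.py
```

```text
t 15.8333 pos [ 0.5697 -0.1376  0.1774] r 0.0724 a 51.53 beta 19.88 Frad 2.24 Ftan_resist 11.15 [-7.33  8.69 11.99] 0.018685891493192365
```

>>> send_rows([
  [[0,0,0],[0,0,0]],
  [[0,0,0],[0,0,0]],
  [[0,0,0],[0,0,0]],
  [[0,0,0],[0,0,0]],
])

```text
time: 16.17
position: [0.5698, -0.1377, 0.1775]
orientation: [[0.525, -0.004, 0.851], [-0.851, 0.004, 0.525], [-0.006, -1.0, -0.001]]
force: [-6.7, 6.7, 12.6]
grip_width: 0.0184
```

```bash
python3 c.py; python3 - <<'E'
from h import *
cv2.imwrite("pics/w16.png",imaging.camera("wrist"))
E
```

```text
t 16.1667 pos [ 0.5698 -0.1377  0.1775] r 0.0724 a 51.44 beta 19.79 Frad 1.09 Ftan_resist 9.41 [-6.68  6.72 12.56] 0.018367529082933032
```

View pics/w16.png

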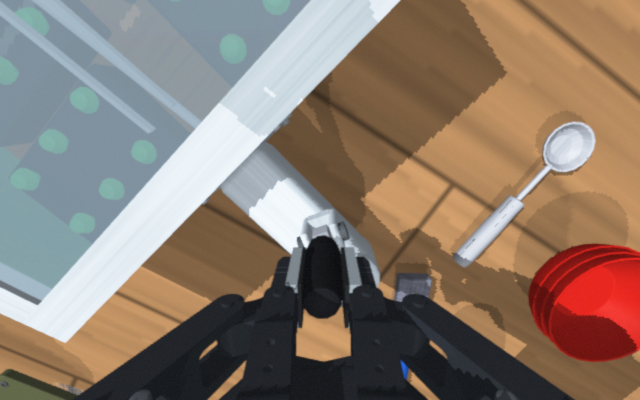

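>>> send_rows([
  [[0,0,0],[0,0,0]],
  [[0,0,0],[0,0,0]],
  [[0,0,0],[0,0,0]],
  [[0,0,0],[0,0,0]],
  [[0,-10,0],[0,0,0]],
  [[0,-25,0],[0,0,0]],
  [[0,-30,0],[0,0,0]],
  [[0,-15,0],[0,-5,0]],
  [[0,0,0],[0,-5,0]],
  [[0,0,0],[0,-5,0]],
  [[0,0,0],[0,-5,0]],
  [[0,0,0],[0,0,0]],
], jaw=60)

```text
time: 17.22
position: [0.571, -0.1394, 0.257]
orientation: [[0.785, 0.001, 0.62], [-0.62, -0.0, 0.785], [0.001, -1.0, 0.0]]
force: [-0.5, -0.6, -0.3]
grip_width: 0.0599
```

```bash
python3 c.py; python3 - <<'E'
from h import *
import pickle
print(env.observe()['orientation'])
m=imaging.camera_model("wrist");pickle.dump(m,open("w17.pkl","wb"))
cv2.imwrite("pics/w17.png",imaging.camera("wrist"))
cv2.imwrite("pics/s17.png",cv2.resize(imaging.camera("scene")[150:310,220:380],None,fx=4,fy=4))
E
```

```text
t 17.2167 pos [ 0.571  -0.1394  0.257 ] r 0.0719 a 49.84 beta 18.19 Frad -0.79 Ftan_resist -0.03 [-0.49 -0.63 -0.34] 0.05987103290565757
[[ 7.84914760e-01  7.26620568e-04  6.19603334e-01]
 [-6.19603344e-01 -2.38107775e-04  7.84915052e-01]
 [ 7.17867793e-04 -9.99999708e-01  2.63322227e-04]]
```

View pics/w17.png

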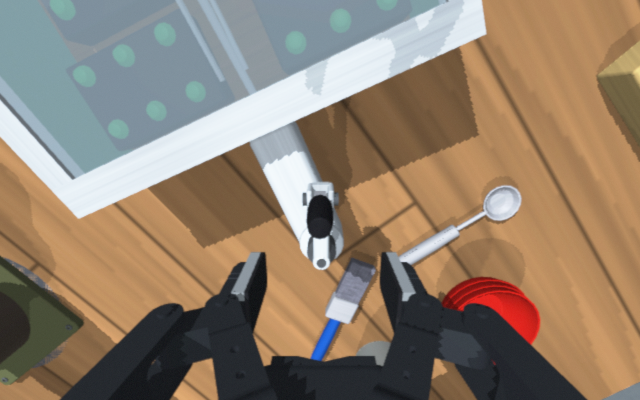

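View pics/s17.png

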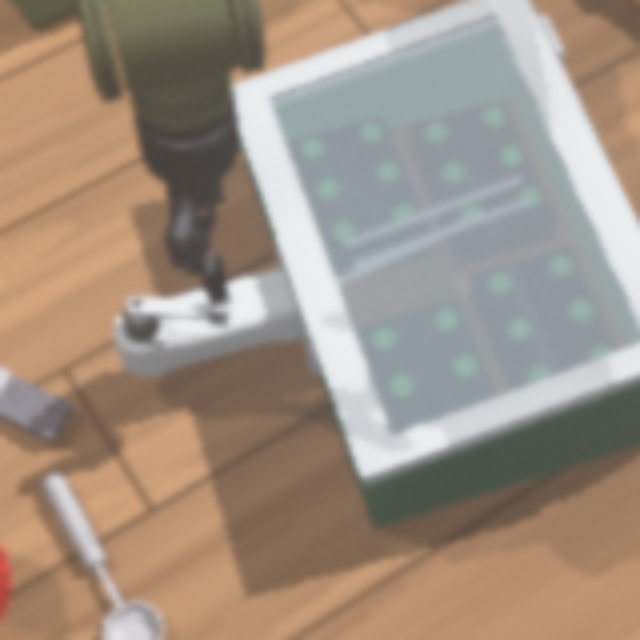

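```bash
python3 - <<'E'
from h import *
import pickle
m=pickle.load(open("w17.pkl","rb"))
h=atz("wrist",321.5,264,.134,m);p=atz("wrist",320.5,197,.146,m);e=atz("wrist",320.5,228,.214,m)
print(h,p,e,np.degrees(np.arctan2(*(p-h)[1::-1])),np.hypot(*(p-h)[:2]))
# yaw from lid front edge: bottom edge of rail
q1=atz("wrist",80,217,.13,m);q2=atz("wrist",486,35,.13,m);print(q1,q2,np.degrees(np.arctan2(*(q2-q1)[1::-1])),np.hypot(*(q2-q1)[:2]))
E
```

```text
[ 0.5232495  -0.19650985  0.134     ] [ 0.56955872 -0.13671343  0.146     ] [ 0.56949563 -0.13756609  0.214     ] 52.24407557638276 0.07563170945468153
[ 0.368622   -0.01054557  0.13      ] [ 0.75723697 -0.11596093  0.13      ] -15.17679583124174 0.40265865671136153
```

>>> send_rows([
  [[-2.6,0,16],[0,0,0]],
  [[0,0,20],[0,0,0]],
  [[0,0,0],[0,0,0]],
  [[0,0,0],[0,0,0]],
  [[0,20,0],[0,0,0]],
  [[0,20,0],[0,0,0]],
  [[0,16,0],[0,0,0]],
  [[0,0,0],[0,0,0]],
  [[0,0,0],[0,0,0]],
], jaw=0)

```text
time: 18.07
position: [0.5903, -0.1098, 0.1992]
orientation: [[0.783, -0.002, 0.621], [-0.621, 0.0, 0.783], [-0.002, -1.0, -0.001]]
force: [-0.3, -0.2, 0.2]
grip_width: 0.0003
```

```bash
python3 c.py; python3 - <<'E'
from h import *
s=env.observe();d=s['position'][:2]-np.array([.5695,-.1372]);print("d",d@[.62,.785],"lat",d@[.785,-.62])
cv2.imwrite("pics/w18.png",imaging.camera("wrist"))
cv2.imwrite("pics/s18.png",cv2.resize(imaging.camera("scene")[150:310,220:380],None,fx=4,fy=4))
E
```

```text
t 18.0667 pos [ 0.5903 -0.1098  0.1992] r 0.107 a 52.2 beta 20.55 Frad -0.32 Ftan_resist 0.07 [-0.25 -0.21  0.25] 0.0002756308386837749
d 0.034428596919213905 lat -0.0007041175569969077
```

View pics/s18.png

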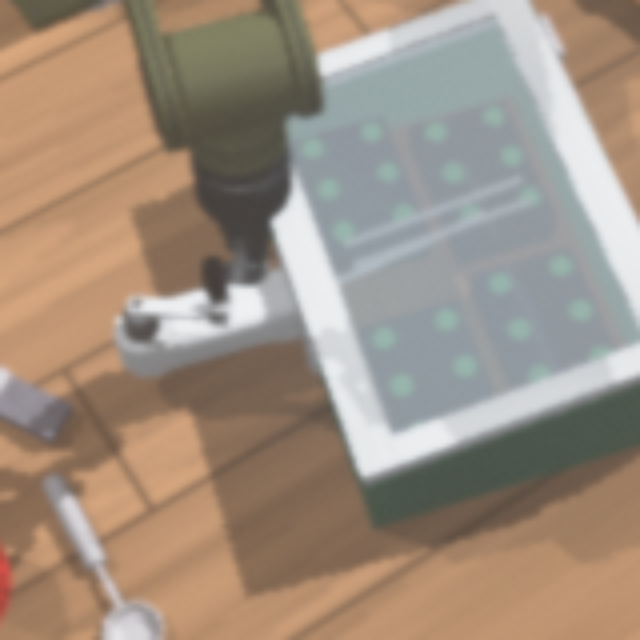

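View pics/w18.png

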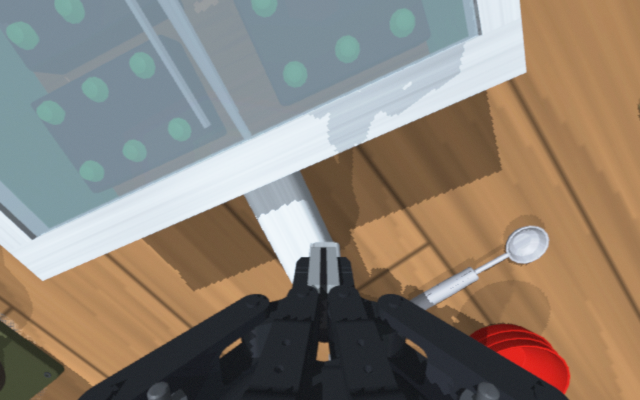

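>>> send_rows([
  [[0,0,-7],[0,0,0]],
  [[0,0,-6.5],[0,0,0]],
  [[0,0,-7.3],[0,0,0]],
  [[0,0,-7.3],[0,0,0]],
])

```text
time: 18.5
position: [0.5747, -0.1316, 0.2023]
orientation: [[0.784, 0.005, 0.621], [-0.621, 0.001, 0.784], [0.003, -1.0, 0.003]]
force: [1.9, 3.3, 2.6]
grip_width: 0.0001
```

>>> send_rows([
  [[0,1.2,-7.1],[0,0,0]],
  [[0,1.9,-7.1],[0,0,0]],
  [[0,2.8,-6.7],[0,0,0]],
  [[0,3.8,-6.3],[0,0,0]],
])

```text
time: 18.83
position: [0.5571, -0.1541, 0.1923]
orientation: [[0.784, 0.003, 0.621], [-0.621, -0.002, 0.784], [0.003, -1.0, 0.0]]
force: [0.4, 0.7, 6.9]
grip_width: -0.0
```

```bash
python3 c.py; python3 - <<'E'
from h import *
s=env.observe();d=s['position'][:2]-np.array([.5695,-.1372]);print("d",d@[.62,.785],"lat",d@[.785,-.62])
cv2.imwrite("pics/w19.png",imaging.camera("wrist"))
cv2.imwrite("pics/s19.png",cv2.resize(imaging.camera("scene")[150:310,220:380],None,fx=4,fy=4))
E
```

```text
t 18.8333 pos [ 0.5571 -0.1541  0.1923] r 0.0517 a 51.13 beta 19.48 Frad 0.74 Ftan_resist 0.15 [0.35 0.67 6.91] -1.1944543767604594e-05
d -0.02090950905101424 lat 0.0007506486573041785
```

View pics/s19.png

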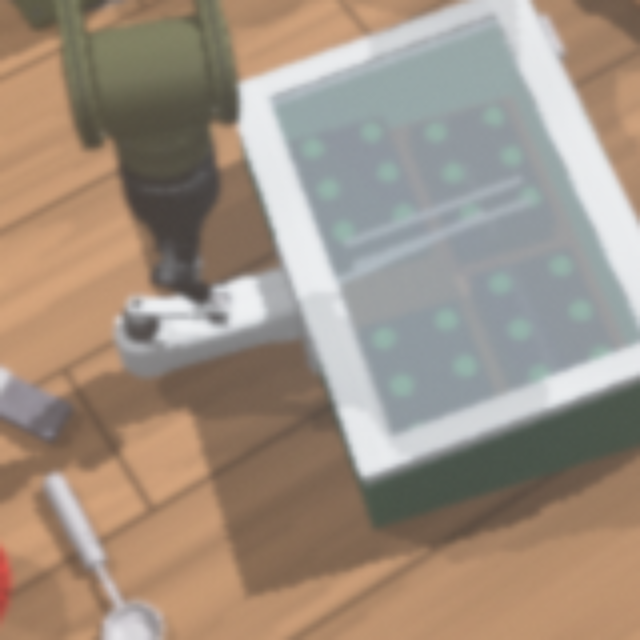

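View pics/w19.png

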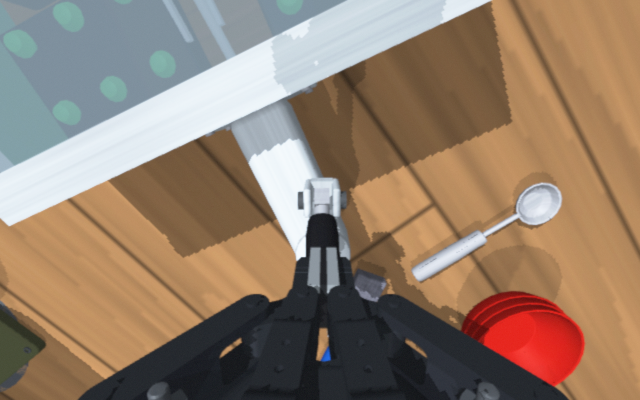

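>>> send_rows([
  [[0,4.6,-5.6],[0,0,0]],
  [[0,5.2,-5.2],[0,0,0]],
  [[0,4,-2.9],[0,0,0]],
  [[0,4,-2.9],[0,0,0]],
  [[0,4.4,-2.1],[0,0,0]],
  [[0,4.4,-2.1],[0,0,0]],
])

```text
time: 19.43
position: [0.5436, -0.1706, 0.1647]
orientation: [[0.784, 0.0, 0.621], [-0.621, -0.002, 0.784], [0.002, -1.0, -0.002]]
force: [-0.2, -0.1, 4.4]
grip_width: 0.0003
```

>>> send_rows([
  [[0,4.7,-1.3],[0,0,0]],
  [[0,2.5,-1.3],[0,0,0]],
  [[0,0,0],[0,0,0]],
])

```text
time: 19.68
position: [0.5416, -0.1719, 0.1564]
orientation: [[0.784, -0.001, 0.621], [-0.621, -0.001, 0.784], [-0.0, -1.0, -0.001]]
force: [-0.3, -0.8, 2.5]
grip_width: -0.0
```

```bash
python3 c.py; python3 - <<'E'
from h import *
s=env.observe();d=s['position'][:2]-np.array([.5695,-.1372]);print("d",d@[.62,.785],"lat",d@[.785,-.62])
E
```

```text
t 19.6833 pos [ 0.5416 -0.1719  0.1564] r 0.0281 a 52.95 beta 21.3 Frad -0.82 Ftan_resist -0.27 [-0.28 -0.82  2.49] -3.193303263327328e-05
d -0.04448237067996354 lat -0.00038200134360292436
```

Tip height 0.156 – near flat. Press gently to feel the stop.

>>> send_rows([
  [[0,1.5,0],[0,0,0]],
  [[0,0,0],[0,0,0]],
])

```text
time: 19.85
position: [0.5419, -0.1721, 0.1558]
orientation: [[0.784, -0.001, 0.621], [-0.621, -0.002, 0.784], [0.001, -1.0, -0.002]]
force: [-3.4, -3.0, 4.9]
grip_width: 0.0003
```

>>> send_rows([
  [[0,1.5,0],[0,0,0]],
  [[0,0,0],[0,0,0]],
])

```text
time: 20.02
position: [0.5426, -0.1726, 0.1555]
orientation: [[0.784, 0.001, 0.62], [-0.62, -0.003, 0.784], [0.003, -1.0, -0.002]]
force: [-3.1, -3.8, 8.1]
grip_width: -0.0006
```

>>> send_rows([
  [[0,1.5,0],[0,0,0]],
  [[0,0,0],[0,0,0]],
])

```text
time: 20.18
position: [0.5432, -0.1731, 0.1552]
orientation: [[0.784, 0.002, 0.62], [-0.62, -0.005, 0.784], [0.005, -1.0, -0.002]]
force: [-3.4, -3.8, 11.1]
grip_width: -0.0002
```

>>> send_rows([
  [[0,-8,0],[0,0,0]],
  [[0,-25,0],[0,0,0]],
  [[0,-35,0],[0,0,0]],
  [[0,-35,0],[0,0,0]],
  [[0,-20,-20],[0,0,0]],
  [[0,0,-30],[0,0,0]],
  [[0,0,-20],[0,0,0]],
  [[0,0,0],[0,0,0]],
  [[0,0,0],[0,0,0]],
])

```text
time: 20.93
position: [0.4981, -0.2261, 0.2743]
orientation: [[0.783, -0.001, 0.622], [-0.622, 0.001, 0.783], [-0.002, -1.0, 0.0]]
force: [0.2, 0.7, -0.4]
grip_width: -0.0001
```

```bash
python3 c.py; python3 - <<'E'
from h import *
import pickle
m=imaging.camera_model("wrist");pickle.dump(m,open("w20.pkl","wb"))
cv2.imwrite("pics/w20.png",imaging.camera("wrist"))
cv2.imwrite("pics/s20.png",cv2.resize(imaging.camera("scene")[150:310,200:360],None,fx=4,fy=4))
E
```

```text
t 20.9333 pos [ 0.4981 -0.2261  0.2743] r 0.0414 a -129.87 beta -161.52 Frad -0.68 Ftan_resist -0.27 [ 0.23  0.69 -0.41] -6.084004317301653e-05
```

View pics/w20.png

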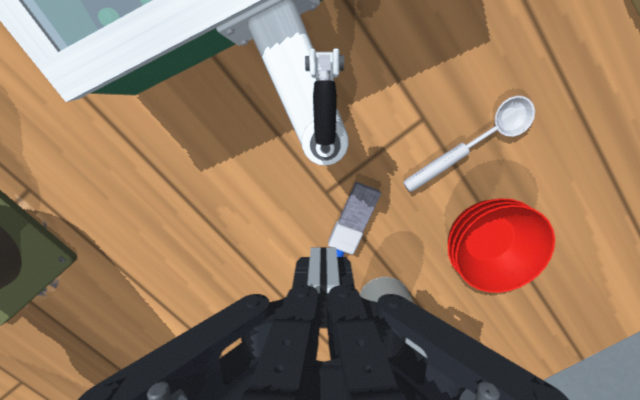

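View pics/s20.png

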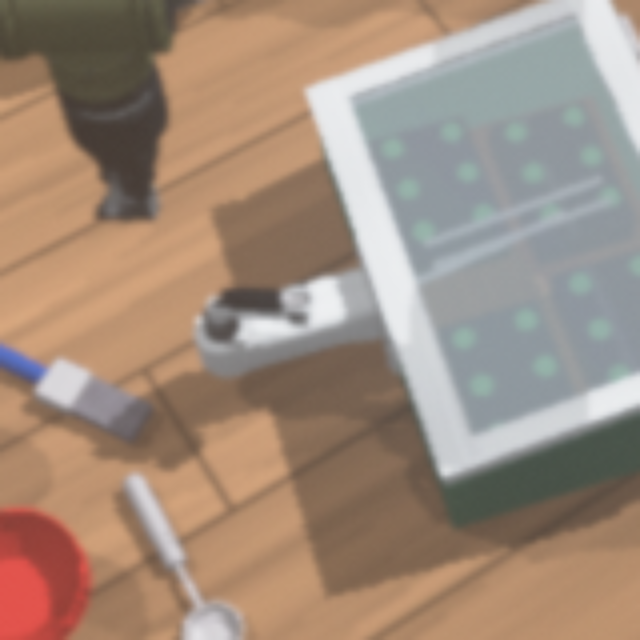

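```bash
python3 - <<'E'
from h import *
import pickle
m=pickle.load(open("w20.pkl","rb"))
h=atz("wrist",324.5,150,.134,m);p=atz("wrist",323.5,65,.146,m)
print(h,p,np.degrees(np.arctan2(*(p-h)[1::-1])),np.hypot(*(p-h)[:2]))
s=env.observe();print(s['time'],s['force'],abs(s['joint_vel']).max())
env.job_done()
E
```

```text
[ 0.52282543 -0.19593606  0.134     ] [ 0.567337   -0.13833978  0.146     ] 52.302421253095034 0.07279156110000834
21.0333 [1.1963951  0.7676968  0.18378627] 0.7350723974573856
the job is handed in; nothing more can be done
```

I finished the job and handed it in at about 21 s of the 72 s allowed. No verdict is reported, and the lid's force on its seal could only be inferred from the effort at the grip.

- **Grip up:** I swung it up from its free end, but the fingers slipped off just short of upright. A push from the inside then put it on its stop, where the force rose to about 22 N without further movement.
- **Winding:** I turned the crank clockwise about 520°. Free-running effort averaged about 7.0 N at the grip, with scatter of roughly ±0.5 N. Effort began to rise at an arm direction of about 69°, and I stopped at about 51.5°, some 0.3 rad past first touch. By fit that is about 3.8 N above free running, roughly the middle of the firm range.
- **Force readings:** the last three while turning were 10.4, 9.5 and 11.2 N. The middle one is low for the trend; I took it as noise, or slower motion.
- **Grip folded:** I pushed the grip over from the outside with the fingers shut and pressed it down until it stopped. At the stop the fingertips were 9 to 10 mm above the pin's height, which fits lying flat.
- **Last checks:**
  - In the last pictures the grip lies flat along the arm.
  - The arm direction measured 52.3°, against 52.2° just after I let go of the upright grip, so the crank held.
  - The gripper was clear of everything, with only about 1 N of residual force.
  - I never worked near the jar, bowls, spoon, brush or feeders. Those in view looked undisturbed, but I did not measure them.

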